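Ease the press-fit bezel off a brass clock case with a wedge

ROBOT

A 6-joint arm with a two-finger parallel gripper is mounted at the origin on the work surface. World frame = base frame: x ahead of the robot, y to its left, z up, the work surface at z = 0. Lengths are in m, angles in rad, forces in N, time in s.
With the tool pointing down it reaches from about 0.425 to 0.95 m from the base axis. Payload 3.5 kg.
Tool frame: the origin (TCP) lies at the very end of the fingers, on their centre line; the grasp point (between the pads) lies behind it (ctrl.grasp_offset is the z of the grasp point in the tool frame, in m); z points along the fingers, x is the direction in which the jaws open and shut, and the axes are right-handed (so a half turn about z gives the same grasp; the last joint's range is limited). The gripper opens to 85 mm and grips with 20 to 120 N. Pads are 22 mm wide; open, the fingers measure 114 mm over their backs; the gripper's body (76 mm by 85 mm) begins 54 mm behind the grasp point. The pads swing forward as they close: fully open they stand 13 mm farther back than shut.
Start: joints at [-1.389, 0.286, 1.577, -0, 1.279, -0.15], TCP at [0.22, -0.638, 0.231] pointing down, gripper open.
Joint ranges: [-2.77, 2.77], [-0.9, 2.22], [0.21, 2.48], [-1.53, 4.67], [0.24, 2.81], [-2.84, 2.84]. Speed limits (rad/s): [2.79, 2.79, 3.14, 3.14, 3.14, 3.14].

INTERFACE

Orientations are given as a unit quaternion [x, y, z, w].
In Python, from plant import ctrl gives the robot as it stands.
- The arm moves only by the shell command python3 -m jog 'ROWS' [FORCE]. ROWS is JSON, a list of rows, each an object with "grip": the closure, from 0 (fully open) to 1 (shut); "xyz": the shift along the tool's x, y, z in m, a list of three; "dr": the turn, a rotation vector about the tool's x, y, z in rad, a list of three. A call has 1 to 12 rows; each row is the pose to reach, as a shift and turn from the pose commanded when the call began, along the tool's axes at that moment; what a row does not reach only later rows make up. A row lasts 1/12 s, in which the tool goes at most 41.7 mm and 7.16 degrees, less where a joint would pass 70% of its speed; a pose out of reach is approached as far as the arm can. A call with a gripper value outside its range is refused whole. The fingers move at their own pace and stop on an object; FORCE is the grip in N (left out, the last holds). Time passes only in rows, so rows that repeat a pose let the fingers close. It gives the time, the measured TCP pose, the force and the opening at its end, in the units of the state.
- ctrl.get_state(): the state, without advancing time (a new reading comes with each control period).
- ctrl.read_camera(name): name is "scene" or "top" or "wrist"; returns the picture (384x512x3 uint8, red, green, blue); there is no depth.
- ctrl.get_calibration(name): a dict with "mtx" (3x3 intrinsics, pixels), "R" (3x3) and "t" (3): a world point X has camera coordinates R X + t; the wrist camera has in their place "hand_eye" (4x4, takes a point from camera to tool coordinates, whose origin is the TCP and whose axes are the tool frame's). Camera axes: x right, y down, z forward; pixel columns grow to the right and rows downward; lengths in m; the calibration is good to about 2 mm. A picture is of the moment at which its call begins: read the wrist's pose just before it. get_calibration takes no time and is no camera call.
- ctrl.sign_off(): hands the job in, once; it reports no verdict.
The state is a dict: "time": time; "qpos": joint angles; "dq": joint speeds; "joint_efforts": joint torques, N m; "eef_pos": TCP position; "tcp_rot": TCP orientation; "contact_force": force on the tool from outside, world axes, zero at the start; "wrist_torque": the same for the moment, N m; "opening": opening from 0.0 (shut) to 1.0 (fully open).
Only numpy, scipy, OpenCV 4.12 (cv2) and the standard library are available. Lean on these libraries where they do the work, as an engineer would, in place of code of your own. Each camera call takes 0.05 s, during which the arm holds its last target.

TASK

Take the plastic wedge out of its stand and ease the dial bezel off the brass clock with it: find the seam by feel and work the wedge gently down into it, at one tape-marked end and then at the other by turns, until both ends have come forward 5 to 8 mm. Never let either end get more than about 4 mm ahead of the other, never force the wedge, and touch the clock and its jig with nothing but the wedge. Then put the wedge back in its stand and let go; leave the other things on the bench alone.

Things in the scene. Friction and masses are not known exactly. Their poses are not given: they have to be found in the camera images.
- jig: Wooden jig, 140 x 180 x 14 mm, fixed to the bench, with cork cheeks, holding the clock. Origin: its underside, below the seam. x = the way the bezel comes off, y = along the seam to its left end, z up. The clock's position in it is not measured: it sits anywhere up to 5 mm forward or back (along x) of its place, held fast there. In place: brass case 150 mm along y, x = -55 to -2 mm, flat top at z = 84 mm.
- seam_left (a point): Left pry place, beside blue tape on the case: point of the jig (axes as the jig) level with the clock's top, 55 mm left of its middle, in the seam if the clock is in place (true seam up to 5 mm off along x): an upright slot, open above, over 60 mm deep, 4 mm wide when home, case and bezel 2 mm to either side of this point. The case's top edge has a lead-in slope, 9 mm wide and 12 mm deep; the bezel's is square, its top flat.
- seam_right (a point): Right pry place: the same, 55 mm right of the middle. Between the two, for 35 mm either side of the middle, a steel spigot fills the slot from 14 mm below the top: the wedge enters only near the ends.
- left_end (a joint): How far the left end of the bezel has come off, in rad about an upright axis at the right pry place, 110 mm away: 0 fully home, 0.0455 = 5 mm, 0.0727 = 8 mm opened; dead stop at 0.1 (11 mm). Starts at 0 to 0.006. The bezel is 150 mm along y, 20 mm thick, and its top is level with the case's. The end takes about 6 N square to the seam to move and does not spring back.
- right_end (a joint): The same for the right end, about an upright axis at the left pry place. Each end opens by itself under a wedge at its pry place, hardly moving the other.
- wedge_handle (a point): Centre of the orange handle (26 mm x, 32 mm y, 58 mm z) of the loose wedge, 63 to 126 g, standing tip down in its stand. Below it a yellow blade 42 mm long, 16 mm wide (y), tapers evenly on both faces from 14 mm thick (x) at the handle to 2 mm at the tip. z up along the wedge. As it enters the seam the rigid case drives it along the jig's +x, so it must be let move that way.
- wedge_tip (a point): Middle of the wedge's tip, 71 mm below wedge_handle on the wedge's z axis.
- wedge: The wedge as a whole (see wedge_handle); origin at the tip.
- stand_mouth (a point): Middle of the mouth of an upright through hole, 20 mm (x) x 22 mm (y), on top of the wedge stand: a dark wooden block 80 x 80 mm, 60 mm high, fixed to the bench. When the wedge is home, the underside of its handle rests on the block and wedge_handle is 29 mm above this point; it fits either way round.
- cleaner: Loose bystander (blue bottle with a red cap); origin at its underside. Not to be moved.
- polish: Loose bystander (white jar); origin at its underside. Not to be moved.
- finial: Loose bystander (brass finial); origin at its underside. Not to be moved.
- driver: Loose bystander (screwdriver); origin at its underside. Not to be moved.
- mallet: Loose bystander (hammer); origin at its underside. Not to be moved.
- collar: Loose bystander (brass collar); origin at its underside. Not to be moved.
Things that resemble listed ones, but are neither listed nor needed, are in the scene too. Of the things that look like the wedge, the largest one is meant.

How it is judged:
On the way, in this order (a step that is already met when the one before it is completed fails the run):
1. the wedge is out of its stand (z of wedge_tip in the frame of stand_mouth above 0.01 m), for 0.1 s.
2. the wedge, in the seam, has opened one end of the bezel by 1.5 mm or more (value of joint any of left_end, right_end above 0.0136 rad and contact force between wedge and jig above 0.3 N), for 0.05 s.
3. both ends are 5 to 8 mm open (value of joint left_end between 0.0455 and 0.0727 rad and value of joint right_end between 0.0455 and 0.0727 rad), for 0.2 s.
At the end, for the whole second after the job is handed in: Both ends of the bezel 5 to 8 mm open; the wedge at rest and upright (0.12 rad) in its stand, handle within 8 mm of the hole's axis and its centre less than 34 mm above the mouth (all of step 3 and horizontal distance between wedge_handle and stand_mouth below 0.008 m and z of wedge_handle in the frame of stand_mouth below 0.034 m and angle between wedge_handle's own z axis and vertical below 0.12 rad and linear speed of wedge below 0.02 m/s); the robot touches nothing.
It fails at once if one end of the bezel gets more than 4.2 to 4.7 mm ahead of the other (checked in steps) ((value of joint left_end above 0.043 rad and value of joint right_end below 0.005 rad) or (value of joint left_end above 0.048 rad and value of joint right_end below 0.01 rad) or (value of joint left_end above 0.053 rad and value of joint right_end below 0.015 rad) or (value of joint left_end above 0.058 rad and value of joint right_end below 0.02 rad) or (value of joint left_end above 0.063 rad and value of joint right_end below 0.025 rad) or (value of joint left_end above 0.068 rad and value of joint right_end below 0.03 rad) or (value of joint left_end above 0.073 rad and value of joint right_end below 0.035 rad) or (value of joint left_end above 0.078 rad and value of joint right_end below 0.04 rad) or (value of joint left_end above 0.083 rad and value of joint right_end below 0.045 rad) or (value of joint left_end above 0.088 rad and value of joint right_end below 0.05 rad) or (value of joint left_end above 0.093 rad and value of joint right_end below 0.055 rad) or (value of joint left_end above 0.098 rad and value of joint right_end below 0.06 rad) or (value of joint right_end above 0.043 rad and value of joint left_end below 0.005 rad) or (value of joint right_end above 0.048 rad and value of joint left_end below 0.01 rad) or (value of joint right_end above 0.053 rad and value of joint left_end below 0.015 rad) or (value of joint right_end above 0.058 rad and value of joint left_end below 0.02 rad) or (value of joint right_end above 0.063 rad and value of joint left_end below 0.025 rad) or (value of joint right_end above 0.068 rad and value of joint left_end below 0.03 rad) or (value of joint right_end above 0.073 rad and value of joint left_end below 0.035 rad) or (value of joint right_end above 0.078 rad and value of joint left_end below 0.04 rad) or (value of joint right_end above 0.083 rad and value of joint left_end below 0.045 rad) or (value of joint right_end above 0.088 rad and value of joint left_end below 0.05 rad) or (value of joint right_end above 0.093 rad and value of joint left_end below 0.055 rad) or (value of joint right_end above 0.098 rad and value of joint left_end below 0.06 rad)).
It fails at once if the wedge is forced: more than 25 N of contact in all between it and the clock or jig (contact force between wedge and jig above 25 N).
It fails at once if the robot itself touches the clock or jig (over 1 N) (contact force between any of the fingers, the arm and jig above 1 N).
It fails at once if a bystander is moved more than 20 mm (distance of any of cleaner, polish, finial, driver, mallet, collar from where it was at the start of the episode above 0.02 m).
It also fails if it takes over 72 s, if anything falls off the work surface, if the arm or the gripper's body presses on something with over 40 N, if the wrist force passes 120 N, or if a joint passes its speed limit or range.

## Working session

There is one attempt and no reset: what is moved stays moved. The work goes in short steps, Python scripts to look and compute and a shell command to move; the robot and the scene stay as the last step left them, time stands still between calls to the robot, and variables do not carry over. Pictures are saved under pics/ and viewed, and the job is handed in when it is done.

```bash
ls; mkdir -p pics; python3 - <<'E'
from plant import ctrl
import cv2,numpy as np
s=ctrl.get_state(); print({k:np.round(v,3).tolist() for k,v in s.items()}, ctrl.grasp_offset)
for n in ["scene","top","wrist"]:
    cv2.imwrite(f"pics/a_{n}.png",ctrl.read_camera(n)[:,:,::-1])
    c=ctrl.get_calibration(n); print(n,{k:np.round(v,4).tolist() for k,v in c.items()})
E
```

```text
pics
{'time': 0.0, 'qpos': [-1.389, 0.287, 1.578, -0.0, 1.279, -0.15], 'dq': [-0.0, 0.001, -0.0, -0.001, -0.001, 0.001], 'joint_efforts': [0.0, -40.598, -29.262, -0.0, 0.006, 0.0], 'eef_pos': [0.22, -0.638, 0.23], 'tcp_rot': [0.814, -0.581, -0.001, -0.001], 'contact_force': [0.153, -0.095, -0.799], 'wrist_torque': [0.002, -0.011, 0.018], 'opening': 1.002} -0.0187
scene {'mtx': [[440.7347, 0.0, 257.9661], [0.0, 440.7347, 190.8232], [0.0, 0.0, 1.0]], 'R': [[0.448, 0.894, -0.0054], [0.6777, -0.3435, -0.6501], [-0.5831, 0.2876, -0.7598]], 't': [-0.2391, -0.297, 1.4821]}
top {'mtx': [[495.8671, 0.0, 254.3077], [0.0, 495.8671, 184.2764], [0.0, 0.0, 1.0]], 'R': [[-0.0287, -0.9994, -0.0185], [-0.9859, 0.0313, -0.1647], [0.1651, 0.0135, -0.9862]], 't': [0.0227, 0.5672, 1.2163]}
wrist {'mtx': [[272.5843, 0.0, 254.1546], [0.0, 272.5843, 196.8842], [0.0, 0.0, 1.0]], 'hand_eye': [[1.0, -0.0011, 0.0001, -0.0001], [0.001, 0.9457, 0.325, -0.0843], [-0.0004, -0.325, 0.9457, -0.1428], [0.0, 0.0, 0.0, 1.0]]}
```

View pics/a_scene.png

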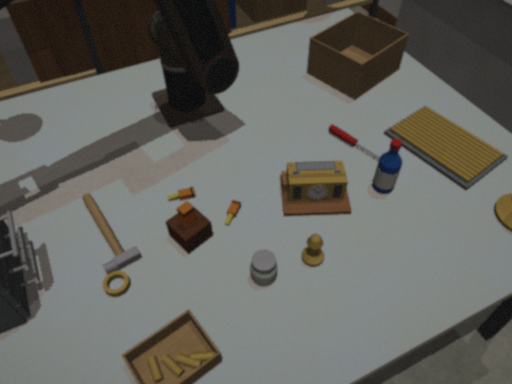

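View pics/a_top.png

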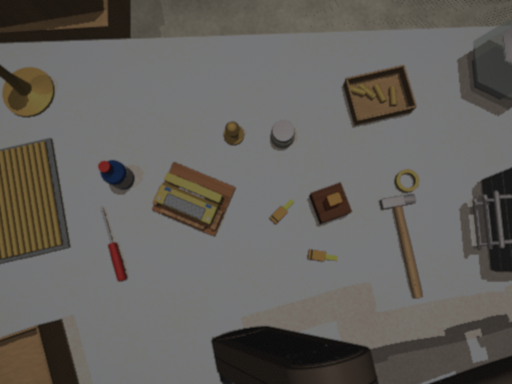

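View pics/a_wrist.png

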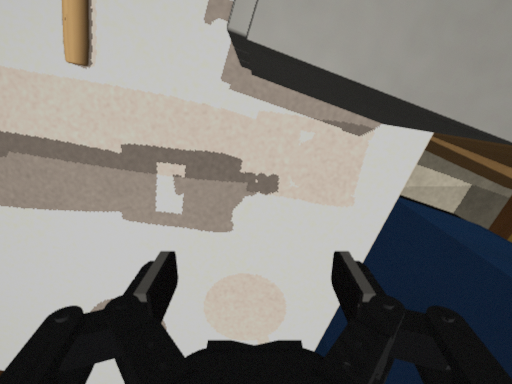

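Wedge-like things (top view): one standing in the dark block at (334,200), and two smaller ones lying on the bench at (283,212) and (323,256). The one in the stand fits the description. I'll check that with enlarged crops.

```bash
python3 - <<'E'
import cv2,numpy as np
t=cv2.imread("pics/a_top.png"); s=cv2.imread("pics/a_scene.png")
a=cv2.resize(t[155:245,145:245],(500,450),interpolation=2); b=cv2.resize(t[170:270,260:360],(300,300),interpolation=2)
d=cv2.resize(s[175:255,160:250],(300,267),interpolation=2)
c=np.zeros((570,800,3),np.uint8); c[:450,:500]=a; c[:300,500:]=b; c[300:567,500:]=d
cv2.imwrite("pics/b.png",np.clip(c*1.5,0,255).astype(np.uint8))
e=cv2.resize(s[150:225,270:360],(780,650)[:2],interpolation=2)
cv2.imwrite("pics/c.png",np.clip(cv2.resize(e,(720,600))*1.5,0,255))
E
```

```text
[ WARN:0@0.116] global loadsave.cpp:1063 imwrite_ Unsupported depth image for selected encoder is fallbacked to CV_8U.
```

View pics/b.png

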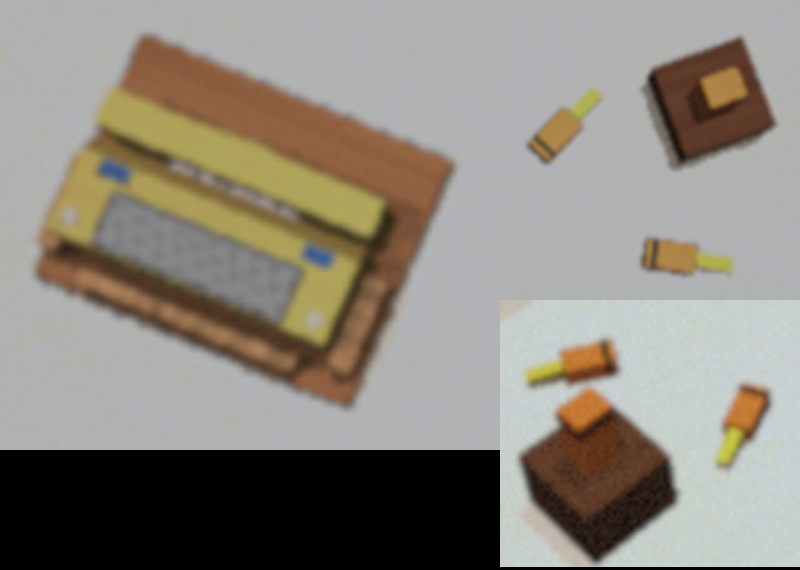

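View pics/c.png

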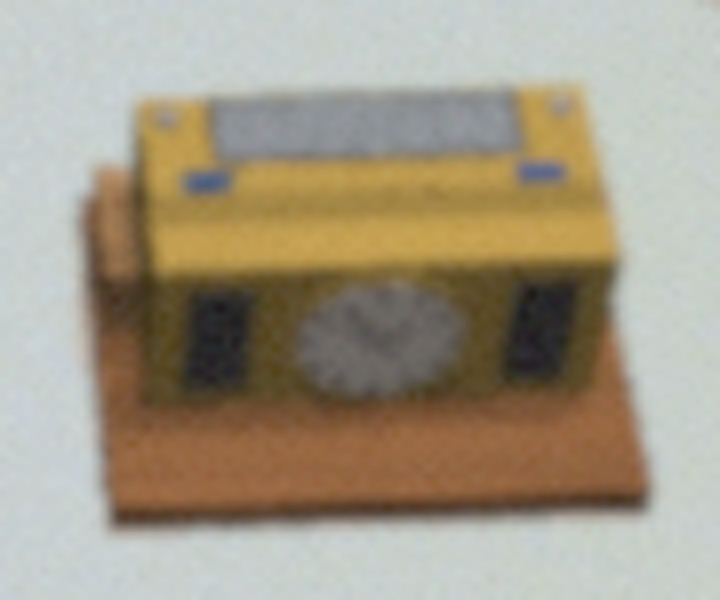

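```bash
cat > h.py <<'E'
import numpy as np,cv2
from plant import ctrl
from scipy.spatial.transform import Rotation as Ro
def cam(n,st=None):
    c=ctrl.get_calibration(n); K=np.array(c["mtx"])
    if n=="wrist":
        T=np.eye(4);T[:3,:3]=Ro.from_quat(st["tcp_rot"]).as_matrix();T[:3,3]=st["eef_pos"]
        M=np.linalg.inv(T@np.array(c["hand_eye"])); return K,M[:3,:3],M[:3,3]
    return K,np.array(c["R"]),np.array(c["t"])
def ray(C,uv,z):
    K,R,t=C; d=R.T@np.linalg.inv(K)@np.array([uv[0],uv[1],1.]); o=-R.T@t
    return o+d*(z-o[2])/d[2]
def proj(C,X):
    K,R,t=C; p=K@(R@np.asarray(X)+t); return p[:2]/p[2]
def tri(C1,u1,C2,u2):
    P=[]
    for C in(C1,C2): P.append(C[0]@np.c_[C[1],C[2]])
    X=cv2.triangulatePoints(P[0],P[1],np.array(u1,float).reshape(2,1),np.array(u2,float).reshape(2,1)).ravel(); return X[:3]/X[3]
E
python3 - <<'E'
from h import *
im=cv2.imread("pics/a_top.png"); C=cam("top"); h=cv2.cvtColor(im,cv2.COLOR_BGR2HSV)
def blobs(m,nm,z,x0,x1,y0,y1,mn=8):
    mm=np.zeros_like(m);mm[y0:y1,x0:x1]=m[y0:y1,x0:x1]
    cs,_=cv2.findContours(mm,cv2.RETR_EXTERNAL,cv2.CHAIN_APPROX_NONE)
    for c in cs:
        if cv2.contourArea(c)<mn: continue
        r=cv2.minAreaRect(c); b=cv2.boxPoints(r); W=np.array([ray(C,p,z) for p in b])
        print(nm,np.round(r[0],1),np.round(b,1).tolist(),"W",np.round(W[:,:2],4).tolist(),"c",np.round(W.mean(0)[:2],4),"len",np.round([np.linalg.norm(W[1]-W[0]),np.linalg.norm(W[2]-W[1])],4))
print(h[200,334],h[190,320],h[178,200],h[189,168],h[300,100],h[172,190],h[240,214],h[200,150])
blobs(cv2.inRange(h,(5,120,100),(25,255,255)),"handle",.118,310,355,180,225)
blobs(cv2.inRange(h,(0,40,0),(30,255,90)),"stand",.06,300,360,175,230)
blobs(cv2.inRange(h,(105,100,40),(130,255,255)),"tape",.084,150,230,170,230,3)
blobs(cv2.inRange(h,(0,70,30),(35,255,255)),"jig",.014,145,245,155,240,3)
E
```

```text
[ 18 149 115] [  9 106  65] [ 12 137  95] [108 146  91] [ 60   2 117] [ 12 140  91] [120   4 120] [ 60   2 119]
handle [334.4 198.6] [[327.0, 196.0], [338.70001220703125, 192.10000610351562], [341.70001220703125, 201.10000610351562], [330.0, 205.0]] W [[0.5219, -0.1681], [0.5304, -0.1965], [0.5086, -0.2024], [0.5001, -0.1741]] c [ 0.5153 -0.1853] len [0.0296 0.0227]
stand [329.3 203.1] [[306.6000061035156, 194.0], [339.5, 180.8000030517578], [352.1000061035156, 212.1999969482422], [319.1000061035156, 225.3000030517578]] W [[0.5367, -0.125], [0.5676, -0.2093], [0.4874, -0.2359], [0.4571, -0.1525]] c [ 0.5122 -0.1807] len [0.0897 0.0845]
tape [207.9 205.7] [[205.8000030517578, 205.39999389648438], [206.39999389648438, 204.1999969482422], [210.0, 206.0], [209.39999389648438, 207.1999969482422]] W [[0.5126, 0.1258], [0.5155, 0.1243], [0.5108, 0.1155], [0.5079, 0.117]] c [0.5117 0.1207] len [0.0033 0.01  ]
jig [192.3 197.8] [[149.60000610351562, 208.39999389648438], [170.5, 159.5], [235.10000610351562, 187.1999969482422], [214.10000610351562, 236.10000610351562]] W [[0.5182, 0.2806], [0.6467, 0.2258], [0.5671, 0.0565], [0.4414, 0.1133]] c [0.5434 0.1691] len [0.1397 0.1871]
```

```bash
cat >> h.py <<'E'
def to(xyz,yaw):
    s=ctrl.get_state(); R=Ro.from_quat(s["tcp_rot"]).as_matrix()
    y=np.radians(yaw); Rt=np.array([[np.cos(y),np.sin(y),0],[np.sin(y),-np.cos(y),0],[0,0,-1.]])
    print("xyz",np.round(R.T@(np.array(xyz)-s["eef_pos"]),4).tolist(),"dr",np.round(Ro.from_matrix(R.T@Rt).as_rotvec(),3).tolist())
E
python3 -c "
from h import *
to([.512,-.183,.215],18)"
```

```text
xyz [-0.3347, -0.4243, 0.016] dr [-0.002, 0.001, -1.553]
```

```bash
python3 -m jog '[{"grip":0,"xyz":[-0.335,-0.424,0.016],"dr":[0,0,-1.553]},{"grip":0,"xyz":[-0.335,-0.424,0.016],"dr":[0,0,-1.553]},{"grip":0,"xyz":[-0.335,-0.424,0.016],"dr":[0,0,-1.553]},{"grip":0,"xyz":[-0.335,-0.424,0.016],"dr":[0,0,-1.553]},{"grip":0,"xyz":[-0.335,-0.424,0.016],"dr":[0,0,-1.553]},{"grip":0,"xyz":[-0.335,-0.424,0.016],"dr":[0,0,-1.553]},{"grip":0,"xyz":[-0.335,-0.424,0.016],"dr":[0,0,-1.553]},{"grip":0,"xyz":[-0.335,-0.424,0.016],"dr":[0,0,-1.553]},{"grip":0,"xyz":[-0.335,-0.424,0.016],"dr":[0,0,-1.553]},{"grip":0,"xyz":[-0.335,-0.424,0.016],"dr":[0,0,-1.553]},{"grip":0,"xyz":[-0.335,-0.424,0.016],"dr":[0,0,-1.553]},{"grip":0,"xyz":[-0.335,-0.424,0.016],"dr":[0,0,-1.553]}]'
python3 -c "
from h import *
to([.512,-.183,.215],18)"
```

```text
time: 1.15
eef_pos: [0.4903, -0.2154, 0.2164]
tcp_rot: [0.991, 0.133, -0.0, -0.0]
contact_force: [0.4, -0.5, -0.1]
opening: 1.002
xyz [0.0295, -0.0256, 0.0014] dr [-0.0, 0.0, -0.047]
```

```bash
python3 -m jog '[{"grip":0,"xyz":[0,0,0],"dr":[0,0,0]},{"grip":0,"xyz":[0,0,0],"dr":[0,0,0]},{"grip":0,"xyz":[0,0,0],"dr":[0,0,0]}]'
python3 - <<'E'
from h import *
to([.512,-.183,.215],18)
s=ctrl.get_state(); cv2.imwrite("pics/d.png",ctrl.read_camera("wrist")[:,:,::-1]); np.savez("d.npz",e=s["eef_pos"],r=s["tcp_rot"])
C=cam("wrist",s); print(proj(C,[.515,-.185,.118]))
E
```

```text
time: 1.4
eef_pos: [0.4896, -0.2174, 0.2163]
tcp_rot: [0.991, 0.13, -0.0, 0.0]
contact_force: [-0.2, 0.3, -0.3]
opening: 1.0
xyz [0.0305, -0.0274, 0.0013] dr [0.0, 0.001, -0.053]
[290.04886627 172.14210535]
```

View pics/d.png

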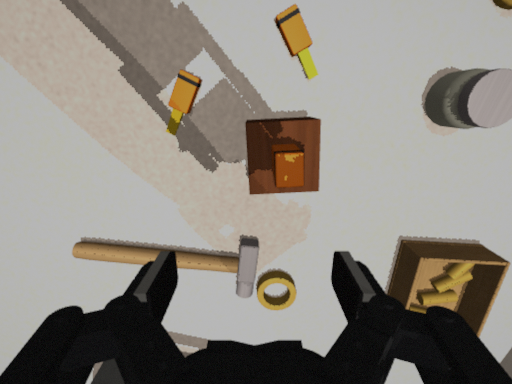

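The wrist view shows the stand at (283,155) with the orange handle standing in it at (290,168). The lookalikes lie at (184,95) and (295,35) and are smaller. I'll take the standing one and measure it.

```bash
python3 - <<'E'
from h import *
d=np.load("d.npz"); C=cam("wrist",dict(eef_pos=d["e"],tcp_rot=d["r"]))
im=cv2.imread("pics/d.png"); h=cv2.cvtColor(im,cv2.COLOR_BGR2HSV)
cv2.imwrite("pics/d2.png",cv2.resize(im[105:205,230:340],None,fx=5,fy=5,interpolation=2))
def meas(m,nm,z):
    mm=np.zeros_like(m);mm[105:205,235:335]=m[105:205,235:335]
    cs,_=cv2.findContours(mm,0,1); c=max(cs,key=cv2.contourArea); b=cv2.boxPoints(cv2.minAreaRect(c))
    W=np.array([ray(C,p,z)[:2] for p in b]); e1=W[1]-W[0];e2=W[2]-W[1]
    print(nm,np.round(b).tolist(),np.round(W.mean(0),4),np.linalg.norm(e1),np.linalg.norm(e2),np.degrees(np.arctan2(e1[1],e1[0])),np.degrees(np.arctan2(e2[1],e2[0])))
print(h[168,290],h[150,262],h[180,290],h[152,285])
meas(cv2.inRange(h,(5,150,150),(25,255,255)),"handle",.118)
meas(cv2.inRange(h,(0,80,10),(25,255,255)),"stand",.06)
E
```

```text
[ 13 222 146] [ 10 180  61] [ 13 223 144] [ 10 211  75]
handle [[284.0, 153.0], [302.0, 153.0], [302.0, 162.0], [284.0, 162.0]] [ 0.5135 -0.1716] 0.01595751105742226 0.008097116306382641 14.906579766096808 -71.8022583877966
stand [[245.0, 120.0], [319.0, 116.0], [323.0, 190.0], [249.0, 194.0]] [ 0.5145 -0.1819] 0.07786141451783865 0.08242449176029315 17.81534630818609 -67.54596153411845
```

View pics/d2.png

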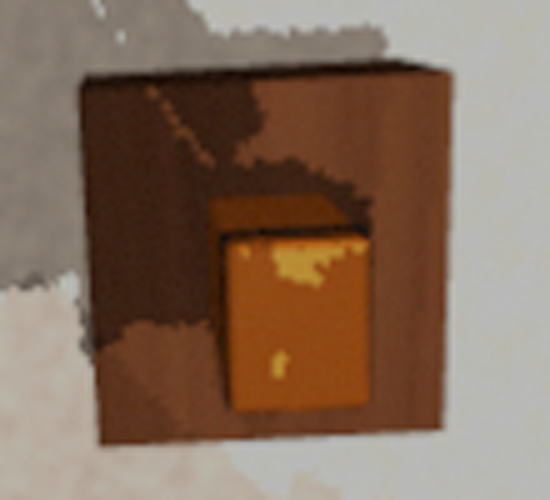

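```bash
python3 - <<'E'
from h import *
d=np.load("d.npz"); C=cam("wrist",dict(eef_pos=d["e"],tcp_rot=d["r"]))
for nm,b,z in [("handle",[(227,237),(370,239),(368,409),(231,412)],.118),("stand",[(82,86),(452,72),(442,428),(102,442)],.06)]:
    W=np.array([ray(C,(p[0]/5+230,p[1]/5+105),z)[:2] for p in b]); e=np.diff(np.r_[W,W[:1]],axis=0)
    print(nm,np.round(W.mean(0),4),np.linalg.norm(e,axis=1).round(4),np.degrees(np.arctan2(e[:,1],e[:,0])).round(1))
to([.5145,-.183,.17],18)
E
```

```text
handle [ 0.5142 -0.1833] [0.0254 0.0315 0.0253 0.0324] [  14.1  -72.3 -163.8  107.7]
stand [ 0.5149 -0.1832] [0.0783 0.0791 0.0784 0.0796] [  17.   -72.2 -162.6  107.7]
xyz [0.0333, -0.0274, 0.0463] dr [-0.0, 0.001, -0.054]
```

```bash
python3 -c "
from h import *
to([.5145,-.1832,.073],17.2)"
```

```text
xyz [0.0333, -0.0272, 0.1433] dr [-0.0, 0.001, -0.04]
```

```bash
python3 -m jog '[{"grip":0,"xyz":[0.033,-0.027,0.025],"dr":[0,0,-0.04]},{"grip":0,"xyz":[0.033,-0.027,0.05],"dr":[0,0,-0.04]},{"grip":0,"xyz":[0.033,-0.027,0.085],"dr":[0,0,-0.04]},{"grip":0,"xyz":[0.033,-0.027,0.12],"dr":[0,0,-0.04]},{"grip":0,"xyz":[0.033,-0.027,0.143],"dr":[0,0,-0.04]},{"grip":0,"xyz":[0.033,-0.027,0.143],"dr":[0,0,-0.04]},{"grip":0,"xyz":[0.033,-0.027,0.143],"dr":[0,0,-0.04]}]' 60
```

```text
time: 2.03
eef_pos: [0.5133, -0.1838, 0.0724]
tcp_rot: [0.989, 0.149, -0.001, -0.001]
contact_force: [0.6, -0.5, 0.9]
opening: 1.001
```

```bash
python3 -m jog '[{"grip":1,"xyz":[0,0,0],"dr":[0,0,0]},{"grip":1,"xyz":[0,0,0],"dr":[0,0,0]},{"grip":1,"xyz":[0,0,0],"dr":[0,0,0]},{"grip":1,"xyz":[0,0,0],"dr":[0,0,0]},{"grip":1,"xyz":[0,0,0],"dr":[0,0,0]},{"grip":1,"xyz":[0,0,0],"dr":[0,0,0]},{"grip":1,"xyz":[0,0,0],"dr":[0,0,0]},{"grip":1,"xyz":[0,0,0],"dr":[0,0,0]}]' 60
python3 - <<'E'
from h import *
s=ctrl.get_state(); print(s['contact_force'],s['opening'])
cv2.imwrite("pics/e.png",ctrl.read_camera("wrist")[:,:,::-1])
E
```

```text
time: 2.7
eef_pos: [0.5155, -0.1833, 0.0749]
tcp_rot: [0.989, 0.15, 0.001, 0.001]
contact_force: [-1.6, -0.4, 5.7]
opening: 0.301
[-1.62354967 -0.36059658  5.6560849 ] 0.3013291144851838
```

View pics/e.png

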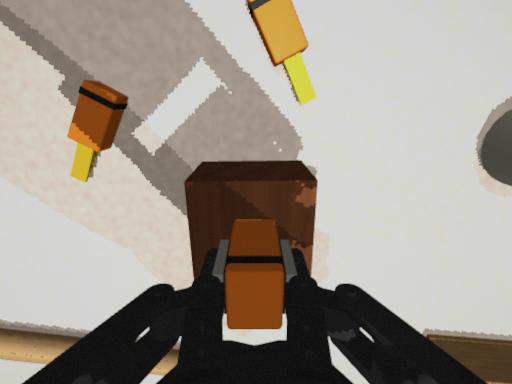

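```bash
python3 -m jog '[{"grip":1,"xyz":[0,0,-0.02],"dr":[0,0,0]},{"grip":1,"xyz":[0,0,-0.05],"dr":[0,0,0]},{"grip":1,"xyz":[0,0,-0.08],"dr":[0,0,0]},{"grip":1,"xyz":[0,0,-0.11],"dr":[0,0,0]},{"grip":1,"xyz":[0,0,-0.11],"dr":[0,0,0]},{"grip":1,"xyz":[0,0,-0.11],"dr":[0,0,0]},{"grip":1,"xyz":[0,0,-0.11],"dr":[0,0,0]}]'
python3 - <<'E'
from h import *
s=ctrl.get_state(); print(s['contact_force'],s['opening'],s['eef_pos'])
cv2.imwrite("pics/f.png",ctrl.read_camera("wrist")[:,:,::-1])
cv2.imwrite("pics/f2.png",ctrl.read_camera("scene")[:,:,::-1])
E
```

```text
time: 3.33
eef_pos: [0.5139, -0.1823, 0.1822]
tcp_rot: [0.989, 0.15, -0.001, -0.001]
contact_force: [0.7, 0.4, -2.2]
opening: 0.299
[ 0.74082792  0.36464331 -2.17862721] 0.29869927180466616 [ 0.51387569 -0.18234527  0.18217823]
```

View pics/f.png

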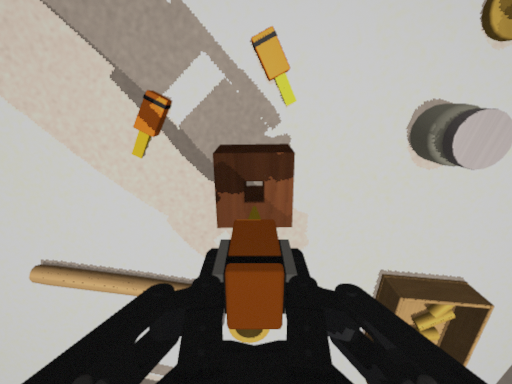

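View pics/f2.png

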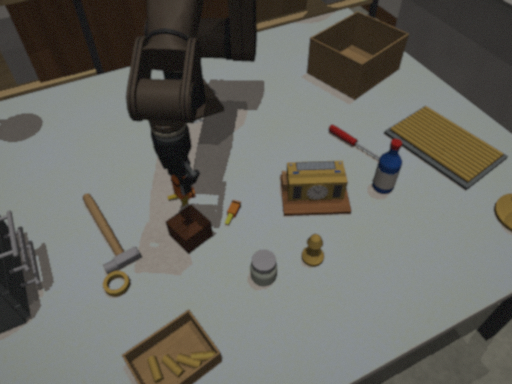

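```bash
python3 - <<'E'
from h import *
C=cam("top")
L=ray(C,(167.6,189.4),.084);R=ray(C,(208.6,206.2),.084); d=L-R
print(L,R,np.linalg.norm(d),np.degrees(np.arctan2(-d[0],d[1])))
s=ctrl.get_state(); W=cam("wrist",s); print("hole",ray(W,(254.5,190.5),.06))
im=cv2.imread("pics/f.png"); cv2.imwrite("pics/f3.png",cv2.resize(im[135:235,205:305],None,fx=6,fy=6,interpolation=2))
print(proj(W,s["eef_pos"]-np.array([0,0,.057])))
to([.495,.10,.22],-24)
E
```

```text
[0.55544306 0.2200846  0.084     ] [0.51041838 0.11895753 0.084     ] 0.11069735691525363 -24.000002168425926
hole [ 0.51363641 -0.18165497  0.06      ]
[253.97595991 215.25089831]
xyz [0.066, -0.275, -0.0382] dr [-0.002, 0.004, 0.72]
```

View pics/f3.png

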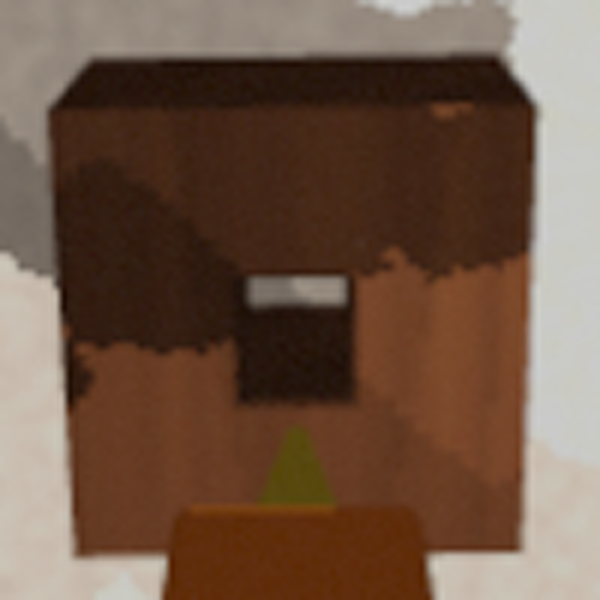

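```bash
python3 -m jog '[{"grip":1,"xyz":[0.066,-0.275,-0.038],"dr":[0,0,0.72]},{"grip":1,"xyz":[0.066,-0.275,-0.038],"dr":[0,0,0.72]},{"grip":1,"xyz":[0.066,-0.275,-0.038],"dr":[0,0,0.72]},{"grip":1,"xyz":[0.066,-0.275,-0.038],"dr":[0,0,0.72]},{"grip":1,"xyz":[0.066,-0.275,-0.038],"dr":[0,0,0.72]},{"grip":1,"xyz":[0.066,-0.275,-0.038],"dr":[0,0,0.72]},{"grip":1,"xyz":[0.066,-0.275,-0.038],"dr":[0,0,0.72]},{"grip":1,"xyz":[0.066,-0.275,-0.038],"dr":[0,0,0.72]},{"grip":1,"xyz":[0.066,-0.275,-0.038],"dr":[0,0,0.72]},{"grip":1,"xyz":[0.066,-0.275,-0.038],"dr":[0,0,0.72]},{"grip":1,"xyz":[0.066,-0.275,-0.038],"dr":[0,0,0.72]},{"grip":1,"xyz":[0.066,-0.275,-0.038],"dr":[0,0,0.72]}]'
python3 - <<'E'
from h import *
s=ctrl.get_state(); print(s['contact_force'],s['dq'].round(3) if hasattr(s['dq'],'round') else s['dq'])
im=ctrl.read_camera("wrist")[:,:,::-1]; cv2.imwrite("pics/g.png",im); np.savez("g.npz",e=s["eef_pos"],r=s["tcp_rot"])
E
```

```text
time: 4.43
eef_pos: [0.4959, 0.0982, 0.2204]
tcp_rot: [0.978, -0.209, -0.001, 0.0]
contact_force: [-0.3, -0.4, -0.7]
opening: 0.299
[-0.26798047 -0.440405   -0.70154979] [-0.006 -0.004 -0.005  0.005  0.001  0.004]
```

View pics/g.png

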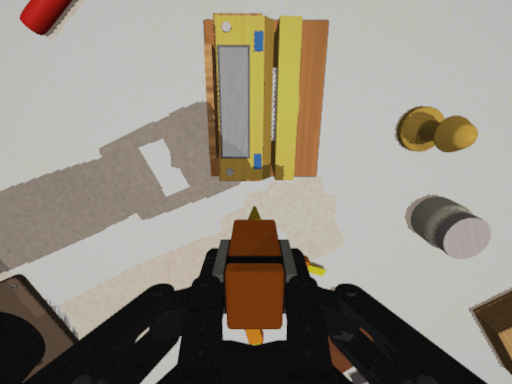

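```bash
python3 - <<'E'
import cv2
im=cv2.imread("pics/g.png")
c=im[5:195,195:335]; c=cv2.rotate(c,cv2.ROTATE_90_CLOCKWISE); cv2.imwrite("pics/g2.png",cv2.resize(c,None,fx=4,fy=4,interpolation=2))
E
```

```text
(no output)
```

View pics/g2.png

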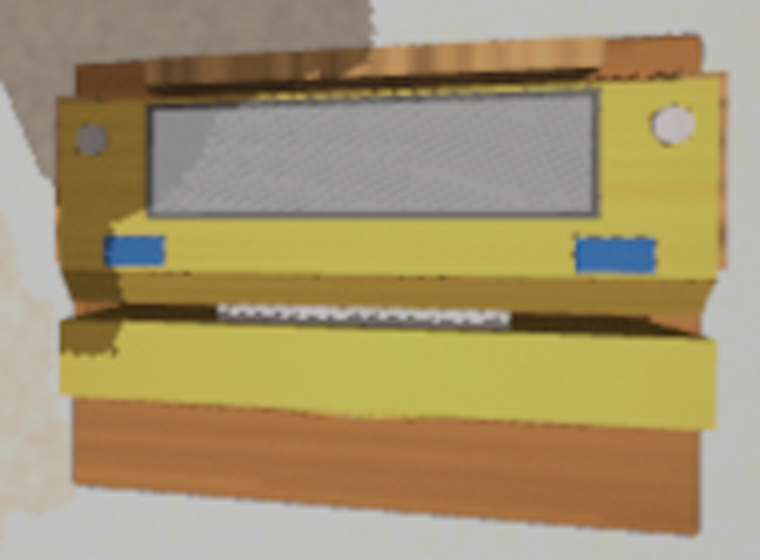

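```bash
cat > m.py <<'E'
from h import *
d=np.load("g.npz"); C=cam("wrist",dict(eef_pos=d["e"],tcp_rot=d["r"]))
def w(p,z=.084): return ray(C,(195+p[0+1]/4,194-p[0]/4),z)[:2]
E
python3 - <<'E'
from m import *
pts=dict(slopeR=(62,272),slopeL=(716,277),bezR=(62,321),bezL=(716,339),outR=(62,394),outL=(716,429),backR=(57,97),backL=(727,73),tapeR=(135,251),tapeL=(616,255))
P={k:w(v) for k,v in pts.items()}
P["jigFR"]=w((74,485),.014);P["jigFL"]=w((700,534),.014);P["jigBR"]=w((77,64),.014);P["jigBL"]=w((702,36),.014)
for a,b in [("slopeR","slopeL"),("bezR","bezL"),("outR","outL"),("jigFR","jigFL"),("jigBR","jigBL"),("tapeR","tapeL")]:
    v=P[b]-P[a]; print(a,np.linalg.norm(v).round(4),np.degrees(np.arctan2(-v[0],v[1])).round(2))
yaw=np.radians(-24); ex=np.array([np.cos(yaw),np.sin(yaw)]);ey=np.array([-np.sin(yaw),np.cos(yaw)])
o=(P["bezR"]+P["bezL"])/2
print("mid",o)
for k,v in P.items(): print(k,v.round(4),"jig-ish mm",(1000*(v-o)@ex).round(1),(1000*(v-o)@ey).round(1))
E
```

```text
slopeR 0.1488 -23.97
bezR 0.1488 -24.23
outR 0.1488 -24.41
jigFR 0.1782 -24.24
jigBR 0.1777 -24.62
tapeR 0.1099 -24.38
mid [0.55039363 0.1646896 ]
slopeR [0.508  0.1021] jig-ish mm -13.3 -74.4
slopeL [0.5685 0.2381] jig-ish mm -13.3 74.4
bezR [0.5199 0.0968] jig-ish mm -0.3 -74.4
bezL [0.5809 0.2325] jig-ish mm 0.3 74.4
outR [0.5375 0.0889] jig-ish mm 19.0 -74.5
outL [0.599  0.2244] jig-ish mm 20.1 74.3
backR [0.4651 0.1199] jig-ish mm -59.6 -75.6
backL [0.5285 0.2583] jig-ish mm -58.1 76.6
tapeR [0.5109 0.1223] jig-ish mm -18.9 -54.8
tapeL [0.5562 0.2223] jig-ish mm -18.1 55.0
jigFR [0.5681 0.0588] jig-ish mm 59.2 -89.5
jigFL [0.6413 0.2213] jig-ish mm 60.0 88.7
jigBR [0.4419 0.1165] jig-ish mm -79.6 -88.1
jigBL [0.5159 0.2781] jig-ish mm -77.6 89.6
```

```bash
cat >> h.py <<'E'
YAW=-24.25
_y=np.radians(YAW); ex=np.array([np.cos(_y),np.sin(_y)]);ey=np.array([-np.sin(_y),np.cos(_y)])
MID=np.array([.55039,.16469])
TIP=.0569
def tgt(jx,jy,depth):  # mm tip in jig-ish frame (x0=bezel edge home), depth below top
    p=MID+ex*jx/1000+ey*jy/1000; to([p[0],p[1],.084-depth/1000+TIP],YAW)
def here():
    s=ctrl.get_state(); T=Ro.from_quat(s["tcp_rot"]).as_matrix()
    tip=np.array(s["eef_pos"])+T[:,2]*TIP; v=tip[:2]-MID; f=np.array(s["contact_force"])
    print("t %.2f jx %.2f jy %.2f depth %.2f"%(s["time"],1000*v@ex,1000*v@ey,84-1000*tip[2]),"F jx %.1f jy %.1f z %.1f"%(f[:2]@ex,f[:2]@ey,f[2]),"tilt",np.round(np.degrees([T[:2,2]@ex,T[:2,2]@ey]),2),"yaw",np.degrees(np.arctan2(T[1,0],T[0,0])).round(2))
E
python3 -c "
from h import *
here();here()
tgt(-6,-55,-8)"
```

```text
t 4.48 jx -22.28 jy -83.08 depth -79.79 F jx -0.1 jy -0.7 z -0.0 tilt [-0.07 -0.05] yaw -24.12
t 4.48 jx -22.28 jy -83.08 depth -79.79 F jx -0.1 jy -0.7 z -0.0 tilt [-0.07 -0.05] yaw -24.12
xyz [0.0164, -0.0281, 0.0717] dr [0.001, 0.001, 0.002]
```

```bash
python3 -m jog '[{"grip":1,"xyz":[0.0164,-0.0281,0.02],"dr":[0,0,0]},{"grip":1,"xyz":[0.0164,-0.0281,0.045],"dr":[0,0,0]},{"grip":1,"xyz":[0.0164,-0.0281,0.065],"dr":[0,0,0]},{"grip":1,"xyz":[0.0164,-0.0281,0.0717],"dr":[0,0,0]},{"grip":1,"xyz":[0.0164,-0.0281,0.0717],"dr":[0,0,0]},{"grip":1,"xyz":[0.0164,-0.0281,0.0717],"dr":[0,0,0]}]'
python3 - <<'E'
from h import *
here(); s=ctrl.get_state()
im=ctrl.read_camera("wrist")[:,:,::-1]; cv2.imwrite("pics/i.png",cv2.resize(im[120:330,170:350],None,fx=2.8,fy=2.8,interpolation=2)); here()
E
```

```text
time: 4.98
eef_pos: [0.5228, 0.1176, 0.1501]
tcp_rot: [0.978, -0.209, -0.0, 0.0]
contact_force: [-0.5, 0.1, -0.4]
opening: 0.295
t 4.98 jx -5.81 jy -54.26 depth -9.22 F jx -0.4 jy -0.1 z -0.4 tilt [-0. -0.] yaw -24.08
t 5.03 jx -5.17 jy -53.78 depth -10.26 F jx -0.2 jy 0.1 z -1.0 tilt [0.11 0.05] yaw -24.06
```

View pics/i.png

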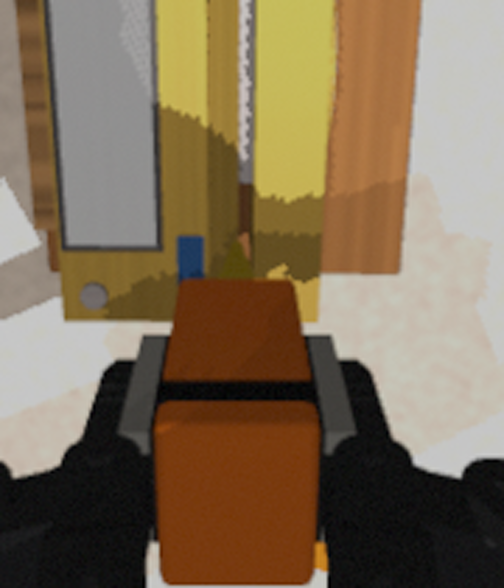

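```bash
cat >> h.py <<'E'
def avg(n=6):
    A=[]
    for i in range(n):
        s=ctrl.get_state(); T=Ro.from_quat(s["tcp_rot"]).as_matrix(); tip=np.array(s["eef_pos"])+T[:,2]*TIP; v=tip[:2]-MID; f=np.array(s["contact_force"])
        A.append([1000*v@ex,1000*v@ey,84-1000*tip[2],f[:2]@ex,f[:2]@ey,f[2],*s["wrist_torque"]]); ctrl.read_camera("wrist")
    A=np.array(A); m=A.mean(0); print("t %.2f jx %.2f jy %.2f depth %.2f | F %.1f %.1f %.1f"%(s["time"],*m[:6]),"tq",m[6:].round(2),"sd",A.std(0)[:6].round(2))
E
python3 -c "
from h import *
avg(8)"
python3 -m jog '[{"grip":1,"xyz":[0,0,0.004],"dr":[0,0,0]},{"grip":1,"xyz":[0,0,0.008],"dr":[0,0,0]},{"grip":1,"xyz":[0,0,0.010],"dr":[0,0,0]},{"grip":1,"xyz":[0,0,0.010],"dr":[0,0,0]}]'
python3 -c "
from h import *
avg(5)"
```

```text
t 5.38 jx -5.34 jy -53.47 depth -10.40 | F 0.1 -0.0 -0.7 tq [ 0.01  0.   -0.01] sd [0.36 0.13 0.39 0.29 0.23 0.19]
time: 5.77
eef_pos: [0.5218, 0.1183, 0.1387]
tcp_rot: [0.978, -0.208, -0.001, 0.0]
contact_force: [-0.2, 0.9, -1.0]
opening: 0.3
t 5.97 jx -6.62 jy -53.84 depth 1.56 | F 0.4 0.3 -1.0 tq [ 0.01 -0.01 -0.01] sd [0.31 0.15 0.43 0.52 0.28 0.3 ]
```

```bash
python3 -m jog '[{"grip":1,"xyz":[0,0,0.001],"dr":[0,0,0]},{"grip":1,"xyz":[0,0,0.002],"dr":[0,0,0]},{"grip":1,"xyz":[0,0,0.003],"dr":[0,0,0]},{"grip":1,"xyz":[0,0,0.003],"dr":[0,0,0]}]'
python3 -c "
from h import *
avg(3)"
python3 -m jog '[{"grip":1,"xyz":[0,0,0.001],"dr":[0,0,0]},{"grip":1,"xyz":[0,0,0.002],"dr":[0,0,0]},{"grip":1,"xyz":[0,0,0.003],"dr":[0,0,0]},{"grip":1,"xyz":[0,0,0.003],"dr":[0,0,0]}]'
python3 -c "
from h import *
avg(3)"
```

```text
time: 6.35
eef_pos: [0.5224, 0.1183, 0.1366]
tcp_rot: [0.978, -0.208, -0.0, 0.0]
contact_force: [-0.1, 0.4, -0.8]
opening: 0.299
t 6.45 jx -6.45 jy -53.78 depth 4.26 | F 0.1 -0.1 -0.5 tq [-0.03 -0.02 -0.02] sd [0.04 0.03 0.08 0.38 0.32 0.45]
time: 6.83
eef_pos: [0.5224, 0.1183, 0.1335]
tcp_rot: [0.978, -0.208, -0.0, 0.0]
contact_force: [1.5, 0.9, -1.1]
opening: 0.298
t 6.93 jx -6.47 jy -53.78 depth 7.29 | F 0.3 0.4 -1.0 tq [ 0.01 -0.01 -0.01] sd [0.05 0.03 0.09 0.51 0.7  0.35]
```

```bash
python3 -m jog '[{"grip":1,"xyz":[0,0,0.001],"dr":[0,0,0]},{"grip":1,"xyz":[0,0,0.002],"dr":[0,0,0]},{"grip":1,"xyz":[0,0,0.002],"dr":[0,0,0]}]'
python3 -c "
from h import *
avg(3)"
python3 -m jog '[{"grip":1,"xyz":[0,0,0.001],"dr":[0,0,0]},{"grip":1,"xyz":[0,0,0.002],"dr":[0,0,0]},{"grip":1,"xyz":[0,0,0.002],"dr":[0,0,0]}]'
python3 -c "
from h import *
avg(3)"
```

```text
time: 7.23
eef_pos: [0.5224, 0.1183, 0.1316]
tcp_rot: [0.978, -0.208, -0.0, 0.0]
contact_force: [-0.5, -0.0, -0.4]
opening: 0.296
t 7.33 jx -6.41 jy -53.75 depth 9.24 | F -0.2 0.1 -0.8 tq [ 0.02 -0.01 -0.  ] sd [0.04 0.03 0.08 0.26 0.35 0.32]
time: 7.63
eef_pos: [0.5232, 0.1182, 0.1302]
tcp_rot: [0.978, -0.208, 0.001, -0.0]
contact_force: [1.3, -0.5, -0.5]
opening: 0.294
t 7.73 jx -5.65 jy -53.54 depth 10.71 | F 1.1 0.3 -0.4 tq [-0.09 -0.24 -0.01] sd [0.01 0.01 0.01 0.21 0.14 0.51]
```

```bash
python3 -m jog '[{"grip":1,"xyz":[0.001,0,0.0005],"dr":[0,0,0]},{"grip":1,"xyz":[0.002,0,0.001],"dr":[0,0,0]},{"grip":1,"xyz":[0.0025,0,0.002],"dr":[0,0,0]},{"grip":1,"xyz":[0.0025,0,0.003],"dr":[0,0,0]},{"grip":1,"xyz":[0.0025,0,0.003],"dr":[0,0,0]}]'
python3 -c "
from h import *
avg(3)"
```

```text
time: 8.2
eef_pos: [0.5246, 0.1172, 0.1263]
tcp_rot: [0.978, -0.208, -0.0, 0.0]
contact_force: [-0.1, -0.5, -0.8]
opening: 0.293
t 8.30 jx -4.08 jy -53.87 depth 14.53 | F 0.1 -0.0 -0.8 tq [-0.06 -0.06  0.02] sd [0.01 0.02 0.08 0.03 0.4  0.02]
```

```bash
python3 -m jog '[{"grip":1,"xyz":[0.0002,0,0.001],"dr":[0,0,0]},{"grip":1,"xyz":[0.0004,0,0.002],"dr":[0,0,0]},{"grip":1,"xyz":[0.0005,0,0.003],"dr":[0,0,0]},{"grip":1,"xyz":[0.0005,0,0.003],"dr":[0,0,0]}]'
python3 -c "
from h import *
avg(3)"
```

```text
time: 8.68
eef_pos: [0.525, 0.1173, 0.1238]
tcp_rot: [0.978, -0.208, -0.001, -0.0]
contact_force: [-2.1, 0.1, 1.5]
opening: 0.295
t 8.78 jx -3.73 jy -53.66 depth 17.07 | F -1.8 0.2 1.2 tq [0.13 0.31 0.02] sd [0.01 0.   0.01 0.17 0.66 0.55]
```

```bash
python3 -m jog '[{"grip":1,"xyz":[0.0002,0,0.001],"dr":[0,0,0]},{"grip":1,"xyz":[0.0003,0,0.002],"dr":[0,0,0]},{"grip":1,"xyz":[0.0004,0,0.003],"dr":[0,0,0]},{"grip":1,"xyz":[0.0004,0,0.003],"dr":[0,0,0]}]'
python3 -c "
from h import *
avg(3)"
```

```text
time: 9.17
eef_pos: [0.5254, 0.1172, 0.1211]
tcp_rot: [0.978, -0.208, -0.001, -0.0]
contact_force: [-3.5, 2.1, 4.5]
opening: 0.296
t 9.27 jx -3.31 jy -53.52 depth 19.78 | F -3.9 -0.1 4.5 tq [ 0.34  0.78 -0.01] sd [0.02 0.02 0.01 0.48 0.43 0.06]
```

```bash
python3 -m jog '[{"grip":1,"xyz":[0.0002,0,0.001],"dr":[0,0,0]},{"grip":1,"xyz":[0.0003,0,0.002],"dr":[0,0,0]},{"grip":1,"xyz":[0.0004,0,0.003],"dr":[0,0,0]},{"grip":1,"xyz":[0.0004,0,0.003],"dr":[0,0,0]}]'
python3 -c "
from h import *
avg(3)"
```

```text
time: 9.65
eef_pos: [0.5258, 0.117, 0.1178]
tcp_rot: [0.978, -0.208, -0.0, -0.0]
contact_force: [-4.2, 2.8, 4.6]
opening: 0.297
t 9.75 jx -2.84 jy -53.60 depth 23.10 | F -5.1 0.8 4.2 tq [ 0.43  0.82 -0.01] sd [0.02 0.   0.01 0.11 0.17 0.3 ]
```

```bash
python3 - <<'E'
from h import *
s=ctrl.get_state(); np.savez("k.npz",e=s["eef_pos"],r=s["tcp_rot"])
im=ctrl.read_camera("wrist")[:,:,::-1]; cv2.imwrite("pics/k_full.png",im); cv2.imwrite("pics/k.png",cv2.resize(im[0:300,170:340],None,fx=2,fy=2,interpolation=2))
E
```

```text
(no output)
```

View pics/k.png

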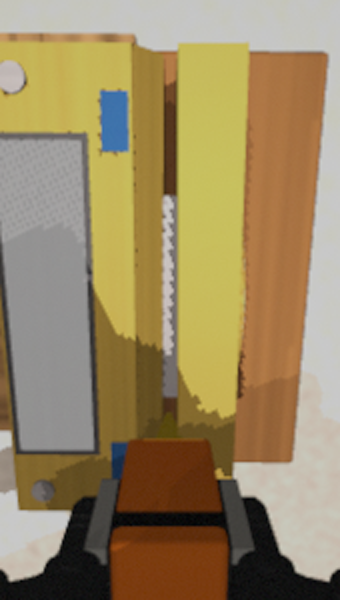

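```bash
cat > ed.py <<'E'
from h import *
def edges(im,C,rows,dbg=False):
    # per image row: use V/hue profile gradient near the projected edges at z=.084
    g=cv2.GaussianBlur(im,(1,3),0).astype(float)
    out=[]
    for jy in rows:
        r=[]
        us=np.arange(-22,28,0.25)
        P=[MID+ex*j/1000+ey*jy/1000 for j in us]
        uv=np.array([proj(C,[p[0],p[1],.084]) for p in P],np.float32)
        prof=cv2.remap(im,uv[:,0].reshape(1,-1),uv[:,1].reshape(1,-1),cv2.INTER_CUBIC)[0].astype(float)
        out.append((jy,us,prof))
    return out
E
python3 - <<'E'
from ed import *
d=np.load("k.npz"); C=cam("wrist",dict(eef_pos=d["e"],tcp_rot=d["r"])); im=cv2.imread("pics/k_full.png")
o=edges(im,C,np.arange(-65,76,0.5))
A=np.array([p for _,_,p in o]).astype(np.uint8)  # rows jy, cols jx .25mm
A=cv2.resize(A[::-1],None,fx=3,fy=2,interpolation=cv2.INTER_NEAREST)
for j in range(-20,28,5):
    x=int((j+22)*4*3); cv2.line(A,(x,0),(x,8),(0,0,255),1); cv2.putText(A,str(j),(x,20),0,.4,(0,0,255))
cv2.imwrite("pics/k3.png",A); print(A.shape)
E
```

```text
(564, 600, 3)
```

View pics/k3.png

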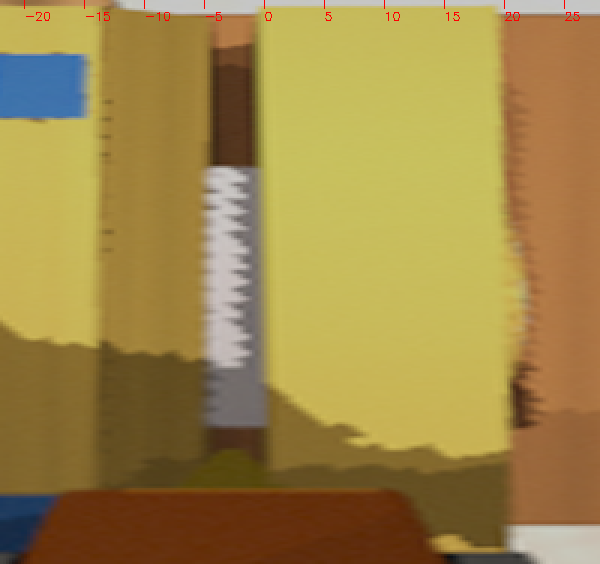

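```bash
python3 -m jog '[{"grip":1,"xyz":[0.0002,0,0.001],"dr":[0,0,0]},{"grip":1,"xyz":[0.0004,0,0.002],"dr":[0,0,0]},{"grip":1,"xyz":[0.0005,0,0.003],"dr":[0,0,0]},{"grip":1,"xyz":[0.0007,0,0.004],"dr":[0,0,0]},{"grip":1,"xyz":[0.0007,0,0.004],"dr":[0,0,0]}]'
cat > look.py <<'E'
import sys
from ed import *
def look(nm,z=.084):
    s=ctrl.get_state(); C=cam("wrist",s); im=ctrl.read_camera("wrist")[:,:,::-1]
    cv2.imwrite(f"pics/{nm}_full.png",im); np.savez(nm+".npz",e=s["eef_pos"],r=s["tcp_rot"])
    o=edges(im,C,np.arange(-75,76,0.5))
    A=np.array([p for _,_,p in o]).astype(np.uint8)
    A=cv2.resize(A[::-1],None,fx=4,fy=1.9,interpolation=cv2.INTER_LINEAR)
    for j in range(-20,28,5):
        x=int((j+22)*16); cv2.line(A,(x,0),(x,8),(0,0,255),1); cv2.putText(A,str(j),(x,20),0,.4,(0,0,255))
    for k,j in enumerate(range(75,-75,-10)): cv2.putText(A,str(j),(0,int(k*38)+4),0,.35,(0,0,255))
    cv2.imwrite(f"pics/{nm}.png",A)
if __name__=="__main__":
    avg(3); look(sys.argv[1])
E
python3 look.py l
```

```text
time: 10.27
eef_pos: [0.5263, 0.1165, 0.1135]
tcp_rot: [0.978, -0.208, -0.001, 0.0]
contact_force: [-3.5, 1.0, 4.1]
opening: 0.298
t 10.37 jx -2.24 jy -53.81 depth 27.38 | F -4.5 -0.3 3.8 tq [0.44 0.85 0.03] sd [0.   0.   0.   0.83 0.48 0.26]
```

View pics/l.png

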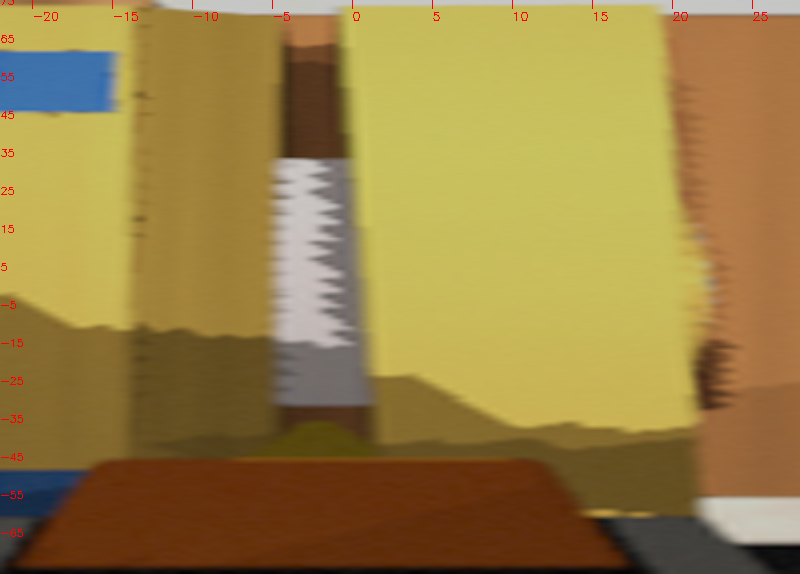

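```bash
python3 -m jog '[{"grip":1,"xyz":[0.0002,0,0.001],"dr":[0,0,0]},{"grip":1,"xyz":[0.0004,0,0.002],"dr":[0,0,0]},{"grip":1,"xyz":[0.0004,0,0.003],"dr":[0,0,0]},{"grip":1,"xyz":[0.0004,0,0.003],"dr":[0,0,0]}]'
python3 look.py m1
```

```text
time: 10.8
eef_pos: [0.5267, 0.1163, 0.1105]
tcp_rot: [0.978, -0.208, -0.0, 0.0]
contact_force: [-4.0, 2.0, 3.1]
opening: 0.295
t 10.90 jx -1.79 jy -53.85 depth 30.35 | F -4.1 -0.2 3.4 tq [0.38 0.91 0.  ] sd [0.01 0.01 0.01 0.27 0.28 0.22]
```

View pics/m1.png

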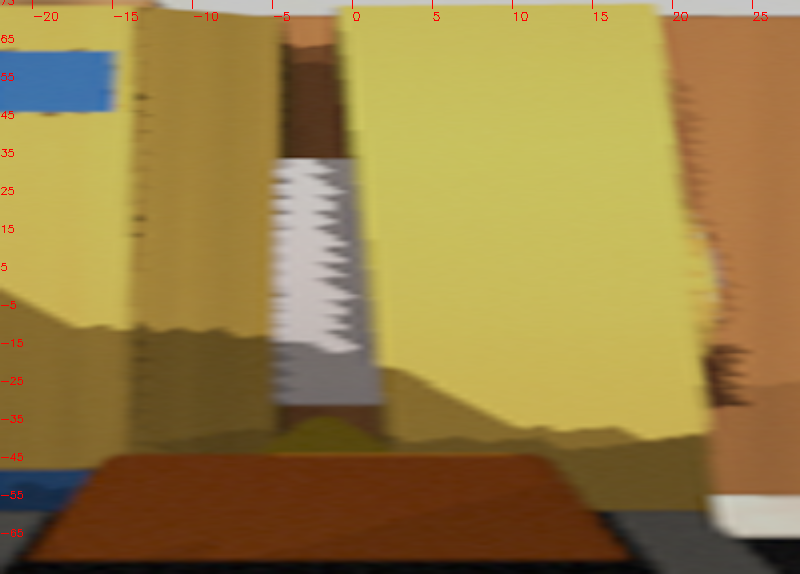

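```bash
python3 -m jog '[{"grip":1,"xyz":[-0.0005,0,-0.005],"dr":[0,0,0]},{"grip":1,"xyz":[-0.001,0,-0.015],"dr":[0,0,0]},{"grip":1,"xyz":[-0.0015,0,-0.03],"dr":[0,0,0]},{"grip":1,"xyz":[-0.0023,-0.01,-0.045],"dr":[0,0,0]},{"grip":1,"xyz":[-0.0023,-0.045,-0.045],"dr":[0,0,0]},{"grip":1,"xyz":[-0.0023,-0.085,-0.04],"dr":[0,0,0]},{"grip":1,"xyz":[-0.0023,-0.109,-0.035],"dr":[0,0,0]},{"grip":1,"xyz":[-0.0023,-0.109,-0.033],"dr":[0,0,0]},{"grip":1,"xyz":[-0.0023,-0.109,-0.033],"dr":[0,0,0]},{"grip":1,"xyz":[-0.0023,-0.109,-0.033],"dr":[0,0,0]}]'
python3 look.py n; cd pics; python3 -c "
import cv2
im=cv2.imread('n_full.png'); cv2.imwrite('n2.png',cv2.resize(im[120:330,170:350],None,fx=2.8,fy=2.8,interpolation=2))"
```

```text
time: 11.83
eef_pos: [0.5697, 0.2163, 0.1441]
tcp_rot: [0.978, -0.208, 0.001, 0.0]
contact_force: [-0.3, 0.7, -1.3]
opening: 0.301
t 11.93 jx -3.48 jy 54.72 depth -3.29 | F -0.2 -0.4 -0.6 tq [-0.   -0.    0.01] sd [0.02 0.19 0.1  0.36 0.7  0.56]
```

View pics/n2.png

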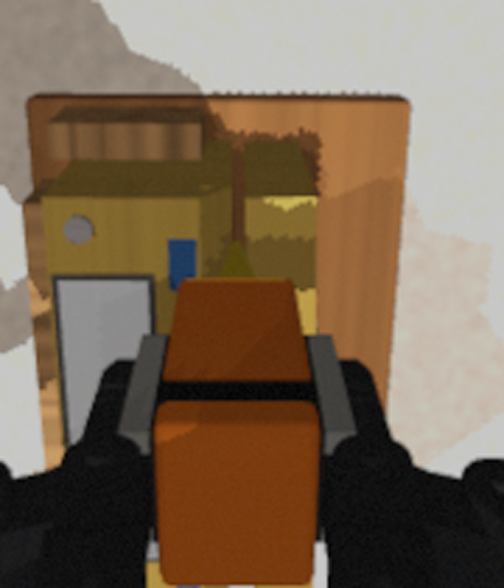

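```bash
python3 -m jog '[{"grip":1,"xyz":[-0.0005,0,0.003],"dr":[0,0,0]},{"grip":1,"xyz":[-0.0005,0,0.006],"dr":[0,0,0]},{"grip":1,"xyz":[-0.0005,0,0.008],"dr":[0,0,0]},{"grip":1,"xyz":[-0.0005,0,0.008],"dr":[0,0,0]}]'
python3 -c "
from h import *
avg(2)"
python3 -m jog '[{"grip":1,"xyz":[0,0,0.002],"dr":[0,0,0]},{"grip":1,"xyz":[0,0,0.004],"dr":[0,0,0]},{"grip":1,"xyz":[0,0,0.004],"dr":[0,0,0]}]'
python3 -c "
from h import *
avg(2)"
```

```text
time: 12.37
eef_pos: [0.5683, 0.2167, 0.1349]
tcp_rot: [0.978, -0.208, -0.001, 0.0]
contact_force: [-0.8, 1.4, -0.5]
opening: 0.296
t 12.42 jx -5.06 jy 54.84 depth 5.82 | F -0.7 0.4 -0.8 tq [ 0.01 -0.04  0.01] sd [0.05 0.1  0.14 0.56 0.51 0.29]
time: 12.72
eef_pos: [0.5685, 0.217, 0.1313]
tcp_rot: [0.978, -0.208, -0.0, 0.0]
contact_force: [1.0, -0.5, -0.2]
opening: 0.296
t 12.77 jx -4.95 jy 55.15 depth 9.54 | F 0.5 -0.1 -0.6 tq [-0.01 -0.   -0.05] sd [0.03 0.02 0.08 0.62 0.14 0.39]
```

```bash
python3 -m jog '[{"grip":1,"xyz":[0,0,0.001],"dr":[0,0,0]},{"grip":1,"xyz":[0,0,0.002],"dr":[0,0,0]},{"grip":1,"xyz":[0,0,0.003],"dr":[0,0,0]},{"grip":1,"xyz":[0,0,0.003],"dr":[0,0,0]}]'
python3 -c "
from h import *
avg(2)"
python3 -m jog '[{"grip":1,"xyz":[0.0002,0,0.001],"dr":[0,0,0]},{"grip":1,"xyz":[0.0003,0,0.002],"dr":[0,0,0]},{"grip":1,"xyz":[0.0004,0,0.003],"dr":[0,0,0]},{"grip":1,"xyz":[0.0004,0,0.003],"dr":[0,0,0]}]'
python3 -c "
from h import *
avg(2)"
```

```text
time: 13.15
eef_pos: [0.5692, 0.217, 0.129]
tcp_rot: [0.978, -0.208, 0.0, -0.0]
contact_force: [1.2, -0.5, 0.8]
opening: 0.297
t 13.20 jx -4.33 jy 55.39 depth 11.93 | F 1.0 0.5 -0.0 tq [-0.06 -0.14  0.02] sd [0.02 0.   0.   0.37 0.42 0.85]
time: 13.58
eef_pos: [0.5696, 0.2168, 0.1259]
tcp_rot: [0.978, -0.208, 0.001, -0.0]
contact_force: [1.5, 0.8, -0.2]
opening: 0.298
t 13.63 jx -3.84 jy 55.39 depth 15.04 | F 1.2 0.9 -0.3 tq [-0.12 -0.37  0.02] sd [0.   0.01 0.01 0.19 0.44 0.1 ]
```

```bash
python3 -m jog '[{"grip":1,"xyz":[0.0005,0,0.001],"dr":[0,0,0]},{"grip":1,"xyz":[0.0008,0,0.002],"dr":[0,0,0]},{"grip":1,"xyz":[0.0009,0,0.003],"dr":[0,0,0]},{"grip":1,"xyz":[0.001,0,0.004],"dr":[0,0,0]},{"grip":1,"xyz":[0.001,0,0.004],"dr":[0,0,0]}]'
python3 -c "
from h import *
avg(2)"
python3 -m jog '[{"grip":1,"xyz":[0.0002,0,0.001],"dr":[0,0,0]},{"grip":1,"xyz":[0.0003,0,0.002],"dr":[0,0,0]},{"grip":1,"xyz":[0.0004,0,0.003],"dr":[0,0,0]},{"grip":1,"xyz":[0.0004,0,0.003],"dr":[0,0,0]}]'
python3 -c "
from h import *
avg(2)"
```

```text
time: 14.1
eef_pos: [0.5701, 0.2168, 0.1226]
tcp_rot: [0.978, -0.208, -0.0, -0.0]
contact_force: [-0.5, 0.2, 4.4]
opening: 0.297
t 14.15 jx -3.41 jy 55.64 depth 18.30 | F -0.7 -0.1 5.2 tq [ 0.07  0.21 -0.01] sd [0.   0.01 0.03 0.11 0.12 0.71]
time: 14.53
eef_pos: [0.5706, 0.2167, 0.1197]
tcp_rot: [0.978, -0.208, 0.0, -0.0]
contact_force: [-0.7, 0.5, 5.6]
opening: 0.295
t 14.58 jx -2.96 jy 55.81 depth 21.25 | F -1.5 0.4 6.0 tq [0.06 0.24 0.05] sd [0.01 0.   0.01 0.62 0.23 0.38]
```

```bash
python3 -m jog '[{"grip":1,"xyz":[0.0003,0,0.001],"dr":[0,0,0]},{"grip":1,"xyz":[0.0006,0,0.002],"dr":[0,0,0]},{"grip":1,"xyz":[0.0009,0,0.003],"dr":[0,0,0]},{"grip":1,"xyz":[0.001,0,0.004],"dr":[0,0,0]},{"grip":1,"xyz":[0.001,0,0.004],"dr":[0,0,0]}]'
python3 -c "
from h import *
avg(2)"
python3 -m jog '[{"grip":1,"xyz":[0.0002,0,0.001],"dr":[0,0,0]},{"grip":1,"xyz":[0.0004,0,0.002],"dr":[0,0,0]},{"grip":1,"xyz":[0.0005,0,0.003],"dr":[0,0,0]},{"grip":1,"xyz":[0.0006,0,0.004],"dr":[0,0,0]},{"grip":1,"xyz":[0.0006,0,0.004],"dr":[0,0,0]}]'
python3 look.py o
```

```text
time: 15.05
eef_pos: [0.5712, 0.2165, 0.1154]
tcp_rot: [0.978, -0.208, -0.0, -0.0]
contact_force: [-2.0, 1.5, 4.3]
opening: 0.3
t 15.10 jx -2.36 jy 55.80 depth 25.45 | F -2.2 0.6 4.9 tq [ 0.23  0.35 -0.  ] sd [0.01 0.01 0.01 0.27 0.1  0.56]
time: 15.57
eef_pos: [0.5717, 0.2163, 0.1115]
tcp_rot: [0.978, -0.208, -0.0, -0.001]
contact_force: [-1.5, 0.8, 5.5]
opening: 0.297
t 15.67 jx -1.80 jy 55.88 depth 29.41 | F -2.2 0.2 5.4 tq [ 0.22  0.33 -0.  ] sd [0.01 0.01 0.01 0.37 0.22 0.63]
```

View pics/o.png

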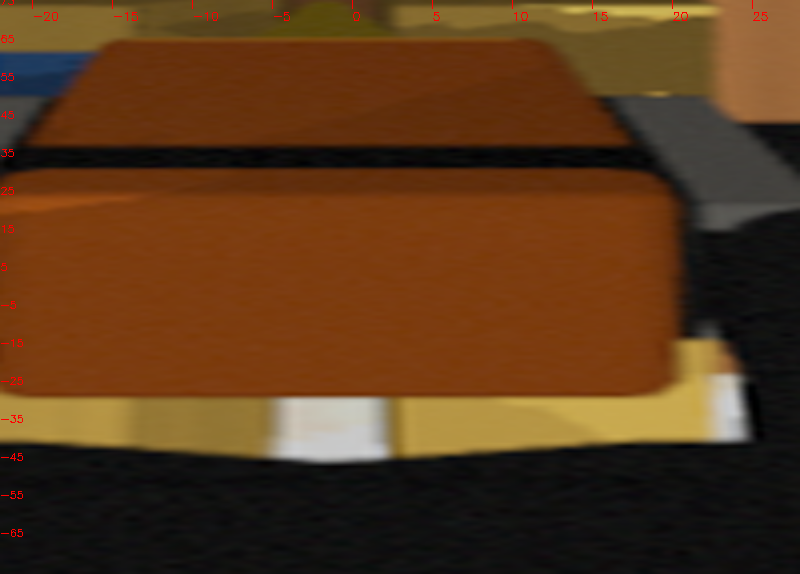

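View pics/o_full.png

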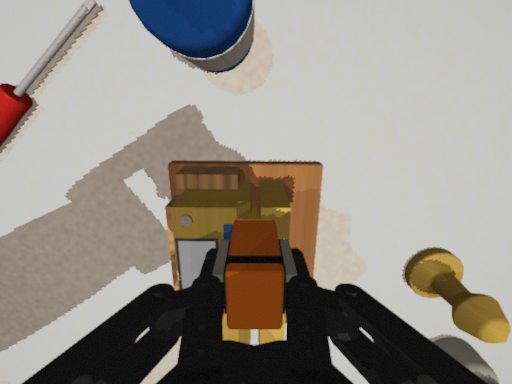

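```bash
python3 -m jog '[{"grip":1,"xyz":[0.0002,0,0.001],"dr":[0,0,0]},{"grip":1,"xyz":[0.0004,0,0.002],"dr":[0,0,0]},{"grip":1,"xyz":[0.0005,0,0.003],"dr":[0,0,0]},{"grip":1,"xyz":[0.0007,0,0.004],"dr":[0,0,0]},{"grip":1,"xyz":[0.0009,0,0.005],"dr":[0,0,0]},{"grip":1,"xyz":[0.0009,0,0.005],"dr":[0,0,0]}]'
python3 -c "
from h import *
avg(2)"
python3 -m jog '[{"grip":1,"xyz":[0.0002,0,0.001],"dr":[0,0,0]},{"grip":1,"xyz":[0.0004,0,0.002],"dr":[0,0,0]},{"grip":1,"xyz":[0.0005,0,0.003],"dr":[0,0,0]},{"grip":1,"xyz":[0.0005,0,0.003],"dr":[0,0,0]}]'
python3 look.py p
```

```text
time: 16.27
eef_pos: [0.5724, 0.216, 0.1064]
tcp_rot: [0.978, -0.208, -0.001, -0.001]
contact_force: [-1.3, 1.4, 5.1]
opening: 0.296
t 16.32 jx -1.08 jy 55.88 depth 34.53 | F -2.4 0.6 4.8 tq [ 0.25  0.34 -0.04] sd [0.   0.01 0.01 0.6  0.1  0.24]
time: 16.7
eef_pos: [0.5728, 0.2158, 0.1033]
tcp_rot: [0.978, -0.208, -0.001, -0.001]
contact_force: [-0.6, 1.2, 5.6]
opening: 0.297
t 16.80 jx -0.65 jy 55.87 depth 37.61 | F -1.7 0.7 4.6 tq [ 0.3   0.37 -0.03] sd [0.03 0.01 0.02 0.52 0.07 0.82]
```

View pics/p.png

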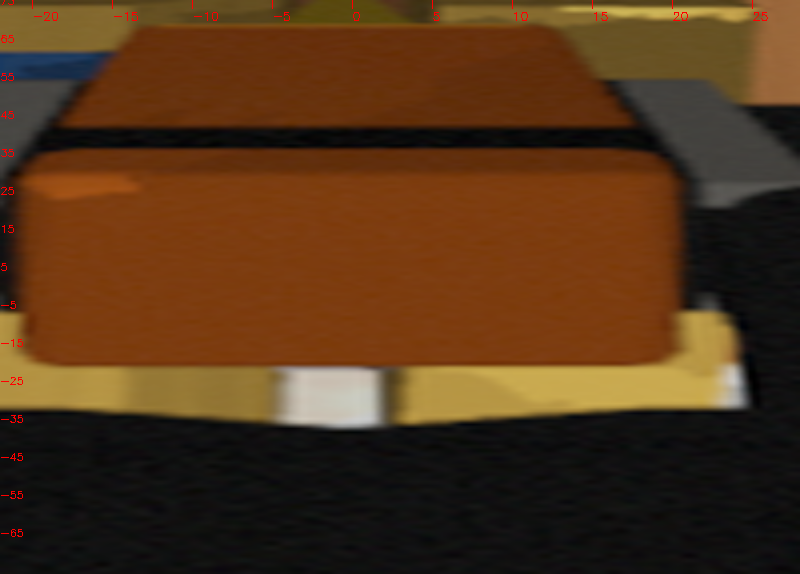

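```bash
python3 -m jog '[{"grip":1,"xyz":[0.0002,0,0.001],"dr":[0,0,0]},{"grip":1,"xyz":[0.0004,0,0.002],"dr":[0,0,0]},{"grip":1,"xyz":[0.0005,0,0.003],"dr":[0,0,0]},{"grip":1,"xyz":[0.0005,0,0.003],"dr":[0,0,0]}]'
python3 look.py q
```

```text
time: 17.23
eef_pos: [0.5732, 0.2156, 0.1001]
tcp_rot: [0.978, -0.208, -0.001, -0.001]
contact_force: [-2.6, 2.6, 4.5]
opening: 0.297
t 17.33 jx -0.21 jy 55.82 depth 40.77 | F -3.5 0.9 4.9 tq [ 0.33  0.4  -0.02] sd [0.02 0.02 0.02 0.12 0.42 0.3 ]
```

View pics/q.png

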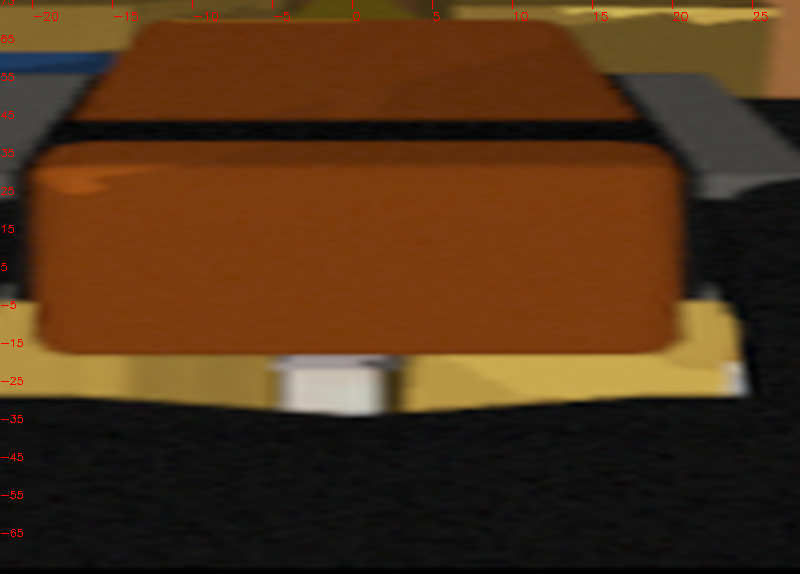

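```bash
python3 -m jog '[{"grip":1,"xyz":[-0.0005,0,-0.005],"dr":[0,0,0]},{"grip":1,"xyz":[-0.001,0,-0.015],"dr":[0,0,0]},{"grip":1,"xyz":[-0.0015,0,-0.035],"dr":[0,0,0]},{"grip":1,"xyz":[-0.0028,0.005,-0.055],"dr":[0,0,0]},{"grip":1,"xyz":[-0.0028,0.04,-0.057],"dr":[0,0,0]},{"grip":1,"xyz":[-0.0028,0.08,-0.057],"dr":[0,0,0]},{"grip":1,"xyz":[-0.0028,0.11,-0.054],"dr":[0,0,0]},{"grip":1,"xyz":[-0.0028,0.11,-0.05],"dr":[0,0,0]},{"grip":1,"xyz":[-0.0028,0.11,-0.05],"dr":[0,0,0]},{"grip":1,"xyz":[-0.0028,0.11,-0.05],"dr":[0,0,0]}]'
python3 look.py r
```

```text
time: 18.27
eef_pos: [0.5264, 0.1155, 0.1499]
tcp_rot: [0.978, -0.208, -0.0, -0.0]
contact_force: [0.3, 0.3, -0.5]
opening: 0.295
t 18.37 jx -1.57 jy -54.24 depth -9.14 | F 0.3 0.1 -0.5 tq [ 0.03 -0.    0.01] sd [0.09 0.35 0.11 0.16 0.38 0.12]
```

View pics/r.png

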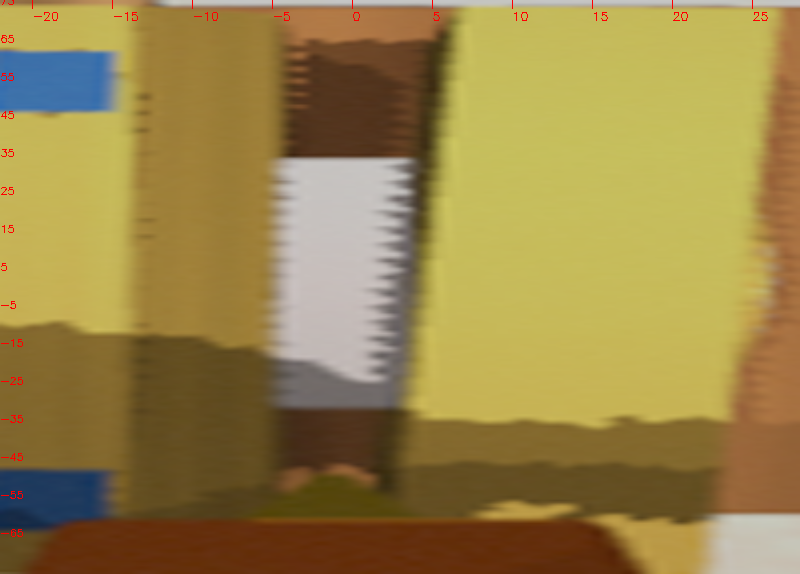

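```bash
python3 -m jog '[{"grip":1,"xyz":[0,0,0.005],"dr":[0,0,0]},{"grip":1,"xyz":[0,0,0.01],"dr":[0,0,0]},{"grip":1,"xyz":[0,0,0.015],"dr":[0,0,0]},{"grip":1,"xyz":[0,0,0.018],"dr":[0,0,0]},{"grip":1,"xyz":[0,0,0.018],"dr":[0,0,0]}]'
python3 -c "
from h import *
avg(2)"
python3 -m jog '[{"grip":1,"xyz":[0,0,0.004],"dr":[0,0,0]},{"grip":1,"xyz":[0,0,0.008],"dr":[0,0,0]},{"grip":1,"xyz":[0,0,0.012],"dr":[0,0,0]},{"grip":1,"xyz":[0,0,0.014],"dr":[0,0,0]},{"grip":1,"xyz":[0,0,0.014],"dr":[0,0,0]}]'
python3 -c "
from h import *
avg(2)"
```

```text
time: 18.88
eef_pos: [0.5255, 0.1156, 0.1303]
tcp_rot: [0.978, -0.208, -0.001, 0.0]
contact_force: [0.7, -0.4, -1.9]
opening: 0.294
t 18.93 jx -2.50 jy -54.98 depth 10.27 | F 0.5 -0.0 -1.3 tq [ 0.01  0.02 -0.01] sd [0.19 0.06 0.29 0.31 0.02 0.54]
time: 19.4
eef_pos: [0.5258, 0.1155, 0.1169]
tcp_rot: [0.978, -0.208, -0.001, 0.0]
contact_force: [-0.0, 0.8, -0.9]
opening: 0.299
t 19.45 jx -2.15 jy -54.93 depth 23.77 | F -0.5 0.5 -0.4 tq [ 0.01 -0.01 -0.03] sd [0.13 0.07 0.21 0.12 0.2  0.52]
```

Still free in the slot. Continuing down.

```bash
python3 -m jog '[{"grip":1,"xyz":[0.0001,0,0.0015],"dr":[0,0,0]},{"grip":1,"xyz":[0.0003,0,0.003],"dr":[0,0,0]},{"grip":1,"xyz":[0.0005,0,0.0045],"dr":[0,0,0]},{"grip":1,"xyz":[0.0007,0,0.006],"dr":[0,0,0]},{"grip":1,"xyz":[0.0007,0,0.006],"dr":[0,0,0]}]'
python3 -c "
from h import *
avg(2)"
python3 -m jog '[{"grip":1,"xyz":[0.0002,0,0.001],"dr":[0,0,0]},{"grip":1,"xyz":[0.0004,0,0.002],"dr":[0,0,0]},{"grip":1,"xyz":[0.0006,0,0.003],"dr":[0,0,0]},{"grip":1,"xyz":[0.0008,0,0.004],"dr":[0,0,0]},{"grip":1,"xyz":[0.0008,0,0.004],"dr":[0,0,0]}]'
python3 -c "
from h import *
avg(2)"
```

```text
time: 19.92
eef_pos: [0.5263, 0.1156, 0.1115]
tcp_rot: [0.978, -0.208, -0.001, -0.0]
contact_force: [-3.3, 1.7, 0.9]
opening: 0.3
t 19.97 jx -1.92 jy -54.66 depth 29.43 | F -3.4 0.1 1.6 tq [ 0.41  0.63 -0.04] sd [0.   0.01 0.01 0.31 0.09 0.77]
time: 20.43
eef_pos: [0.5268, 0.1153, 0.1077]
tcp_rot: [0.978, -0.208, -0.001, -0.0]
contact_force: [-4.7, 3.3, 2.9]
opening: 0.298
t 20.48 jx -1.35 jy -54.68 depth 33.20 | F -5.8 0.7 2.8 tq [ 0.53  0.97 -0.03] sd [0.   0.03 0.04 0.18 0.4  0.08]
```

```bash
python3 -m jog '[{"grip":1,"xyz":[0.0002,0,0.001],"dr":[0,0,0]},{"grip":1,"xyz":[0.0003,0,0.002],"dr":[0,0,0]},{"grip":1,"xyz":[0.0004,0,0.003],"dr":[0,0,0]},{"grip":1,"xyz":[0.0006,0,0.004],"dr":[0,0,0]},{"grip":1,"xyz":[0.0007,0,0.005],"dr":[0,0,0]},{"grip":1,"xyz":[0.0007,0,0.005],"dr":[0,0,0]}]'
python3 look.py s
```

```text
time: 21.03
eef_pos: [0.5275, 0.115, 0.1027]
tcp_rot: [0.978, -0.208, -0.001, -0.0]
contact_force: [-4.1, 2.9, 2.4]
opening: 0.297
t 21.13 jx -0.64 jy -54.67 depth 38.14 | F -5.6 0.6 3.3 tq [ 0.53  0.98 -0.01] sd [0.01 0.02 0.02 0.51 0.25 0.69]
```

View pics/s.png

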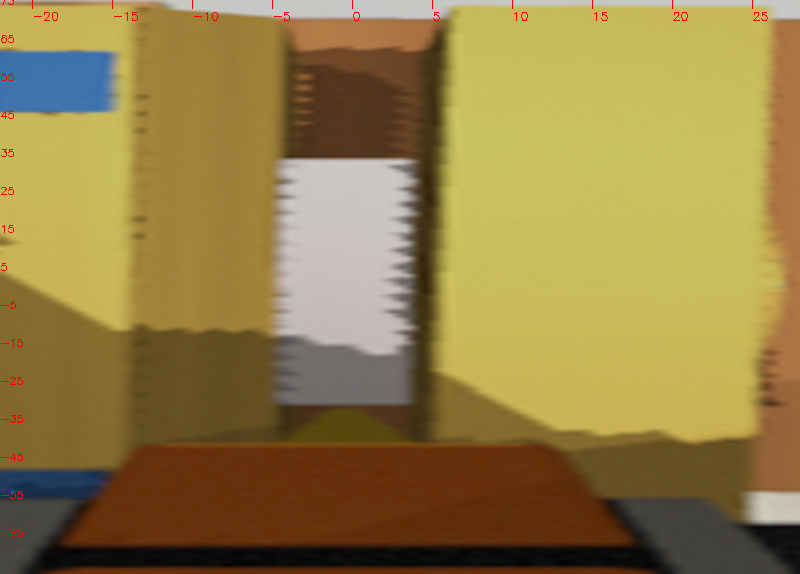

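```bash
python3 -m jog '[{"grip":1,"xyz":[0.0002,0,0.001],"dr":[0,0,0]},{"grip":1,"xyz":[0.0004,0,0.002],"dr":[0,0,0]},{"grip":1,"xyz":[0.0004,0,0.0025],"dr":[0,0,0]},{"grip":1,"xyz":[0.0004,0,0.0025],"dr":[0,0,0]}]'
python3 look.py t
python3 -m jog '[{"grip":1,"xyz":[-0.0005,0,-0.005],"dr":[0,0,0]},{"grip":1,"xyz":[-0.001,0,-0.015],"dr":[0,0,0]},{"grip":1,"xyz":[-0.0015,0,-0.035],"dr":[0,0,0]},{"grip":1,"xyz":[-0.0015,0.01,-0.06],"dr":[0,0,0]},{"grip":1,"xyz":[-0.0015,0.035,-0.085],"dr":[0,0,0]},{"grip":1,"xyz":[-0.0015,0.055,-0.085],"dr":[0,0,0]},{"grip":1,"xyz":[-0.0015,0.055,-0.085],"dr":[0,0,0]},{"grip":1,"xyz":[-0.0015,0.055,-0.085],"dr":[0,0,0]}]'
python3 look.py u
```

```text
time: 21.57
eef_pos: [0.5279, 0.1149, 0.1003]
tcp_rot: [0.978, -0.208, -0.001, -0.0]
contact_force: [-4.8, 2.7, 3.5]
opening: 0.291
t 21.67 jx -0.19 jy -54.69 depth 40.56 | F -5.9 0.2 3.1 tq [ 0.5   0.98 -0.04] sd [0.01 0.01 0.02 0.28 0.29 0.38]
time: 22.43
eef_pos: [0.506, 0.0639, 0.1868]
tcp_rot: [0.978, -0.209, 0.002, -0.0]
contact_force: [0.0, -0.2, -0.6]
opening: 0.294
t 22.53 jx 0.50 jy -109.75 depth -45.11 | F -0.0 -0.2 -0.9 tq [ 0.01  0.02 -0.02] sd [0.48 0.26 0.58 0.43 0.02 0.31]
```

View pics/u.png

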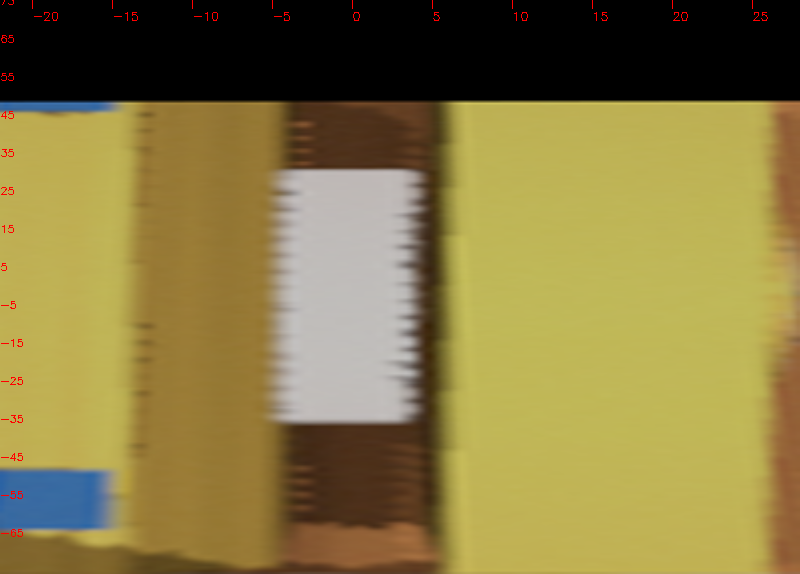

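View pics/t.png

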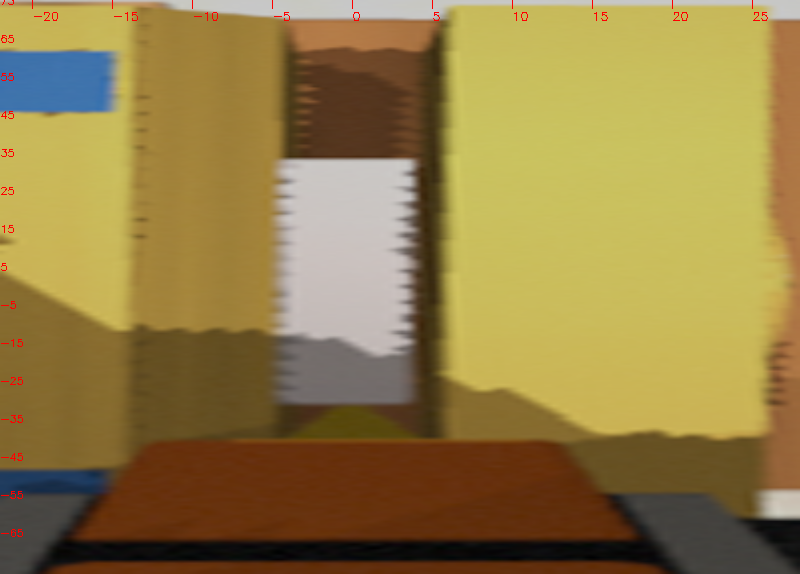

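```bash
python3 -c "
from h import *
to([.5142,-.1832,.183],17.2)"
```

```text
xyz [0.1093, 0.2234, 0.0018] dr [0.0, 0.001, -0.718]
```

```bash
python3 -m jog '[{"grip":1,"xyz":[0.109,0.223,0.002],"dr":[0,0,-0.718]},{"grip":1,"xyz":[0.109,0.223,0.002],"dr":[0,0,-0.718]},{"grip":1,"xyz":[0.109,0.223,0.002],"dr":[0,0,-0.718]},{"grip":1,"xyz":[0.109,0.223,0.002],"dr":[0,0,-0.718]},{"grip":1,"xyz":[0.109,0.223,0.002],"dr":[0,0,-0.718]},{"grip":1,"xyz":[0.109,0.223,0.002],"dr":[0,0,-0.718]},{"grip":1,"xyz":[0.109,0.223,0.002],"dr":[0,0,-0.718]},{"grip":1,"xyz":[0.109,0.223,0.002],"dr":[0,0,-0.718]},{"grip":1,"xyz":[0.109,0.223,0.002],"dr":[0,0,-0.718]},{"grip":1,"xyz":[0.109,0.223,0.002],"dr":[0,0,-0.718]},{"grip":1,"xyz":[0.109,0.223,0.002],"dr":[0,0,-0.718]}]'
python3 - <<'E'
from h import *
A=[]
for i in range(5):
    s=ctrl.get_state(); A.append(np.r_[s["eef_pos"],s["tcp_rot"]]); im=ctrl.read_camera("wrist")[:,:,::-1]
print(np.mean(A,0).round(4)); cv2.imwrite("pics/v.png",cv2.resize(im[135:235,205:305],None,fx=6,fy=6,interpolation=2))
to([.5142,-.1832,.183],17.2)
E
```

```text
time: 23.55
eef_pos: [0.5139, -0.1818, 0.1828]
tcp_rot: [0.989, 0.15, -0.0, -0.0]
contact_force: [-0.1, -0.0, -1.1]
opening: 0.297
[ 5.139e-01 -1.819e-01  1.831e-01  9.887e-01  1.497e-01 -1.000e-04
 -2.000e-04]
xyz [-0.0, 0.0009, 0.0004] dr [0.0, -0.0, 0.0]
```

View pics/v.png

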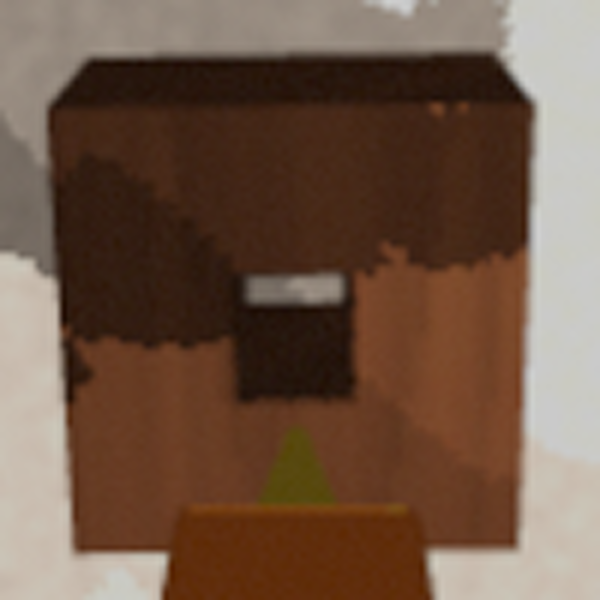

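The view matches the one taken just after lifting (hole, blade and stand within about a pixel), so I'll go straight down.

```bash
python3 -m jog '[{"grip":1,"xyz":[0,0.0003,0.03],"dr":[0,0,0]},{"grip":1,"xyz":[0,0.0003,0.05],"dr":[0,0,0]},{"grip":1,"xyz":[0,0.0003,0.065],"dr":[0,0,0]},{"grip":1,"xyz":[0,0.0003,0.08],"dr":[0,0,0]},{"grip":1,"xyz":[0,0.0003,0.095],"dr":[0,0,0]},{"grip":1,"xyz":[0,0.0003,0.103],"dr":[0,0,0]},{"grip":1,"xyz":[0,0.0003,0.103],"dr":[0,0,0]},{"grip":1,"xyz":[0,0.0003,0.103],"dr":[0,0,0]}]'
python3 -m jog '[{"grip":1,"xyz":[0,0,0.002],"dr":[0,0,0]},{"grip":1,"xyz":[0,0,0.004],"dr":[0,0,0]},{"grip":1,"xyz":[0,0,0.005],"dr":[0,0,0]},{"grip":1,"xyz":[0,0,0.005],"dr":[0,0,0]}]'
```

```text
time: 24.47
eef_pos: [0.5139, -0.1833, 0.0803]
tcp_rot: [0.989, 0.149, -0.0, -0.0]
contact_force: [0.3, 0.1, -1.0]
opening: 0.297
time: 24.8
eef_pos: [0.5141, -0.1836, 0.0757]
tcp_rot: [0.989, 0.149, 0.0, 0.0]
contact_force: [-0.5, 0.0, 0.1]
opening: 0.297
```

```bash
python3 -m jog '[{"grip":1,"xyz":[0,0,0.001],"dr":[0,0,0]},{"grip":1,"xyz":[0,0,0.002],"dr":[0,0,0]},{"grip":1,"xyz":[0,0,0.002],"dr":[0,0,0]}]'
python3 -c "
from h import *
avg(3)"
```

```text
time: 25.05
eef_pos: [0.5143, -0.1837, 0.0749]
tcp_rot: [0.989, 0.149, -0.0, 0.0]
contact_force: [-1.9, 1.3, 5.6]
opening: 0.294
t 25.15 jx 110.16 jy -332.49 depth 65.99 | F -3.2 0.7 6.0 tq [ 0.2   0.48 -0.  ] sd [0.01 0.02 0.01 0.69 0.65 0.41]
```

Seated: 6 N up, at the same height as when I gripped it. Releasing and retreating.

```bash
python3 -m jog '[{"grip":0.5,"xyz":[0,0,-0.001],"dr":[0,0,0]},{"grip":0,"xyz":[0,0,-0.001],"dr":[0,0,0]},{"grip":0,"xyz":[0,0,-0.001],"dr":[0,0,0]},{"grip":0,"xyz":[0,0,-0.001],"dr":[0,0,0]},{"grip":0,"xyz":[0,0,-0.001],"dr":[0,0,0]},{"grip":0,"xyz":[0,0,-0.001],"dr":[0,0,0]},{"grip":0,"xyz":[0,0,-0.001],"dr":[0,0,0]},{"grip":0,"xyz":[0,0,-0.001],"dr":[0,0,0]}]'
python3 -m jog '[{"grip":0,"xyz":[0,0,-0.02],"dr":[0,0,0]},{"grip":0,"xyz":[0,0,-0.05],"dr":[0,0,0]},{"grip":0,"xyz":[0,0,-0.09],"dr":[0,0,0]},{"grip":0,"xyz":[-0.03,0.028,-0.143],"dr":[0,0,0]},{"grip":0,"xyz":[-0.033,0.028,-0.143],"dr":[0,0,0]},{"grip":0,"xyz":[-0.033,0.028,-0.143],"dr":[0,0,0]},{"grip":0,"xyz":[-0.033,0.028,-0.143],"dr":[0,0,0]}]'
python3 - <<'E'
from h import *
s=ctrl.get_state(); im=ctrl.read_camera("wrist")[:,:,::-1]; C=cam("wrist",s); np.savez("w.npz",e=s["eef_pos"],r=s["tcp_rot"])
cv2.imwrite("pics/w.png",cv2.resize(im[105:205,230:340],None,fx=5,fy=5,interpolation=2)); cv2.imwrite("pics/w1.png",ctrl.read_camera("top")[:,:,::-1])
cv2.imwrite("pics/w2.png",ctrl.read_camera("scene")[:,:,::-1])
E
```

```text
time: 25.87
eef_pos: [0.5139, -0.1835, 0.0742]
tcp_rot: [0.989, 0.149, -0.0, -0.0]
contact_force: [-0.7, -0.4, 0.2]
opening: 0.999
time: 26.45
eef_pos: [0.491, -0.2209, 0.2189]
tcp_rot: [0.989, 0.148, 0.001, 0.001]
contact_force: [-0.1, -0.1, -0.3]
opening: 1.001
```

View pics/w.png

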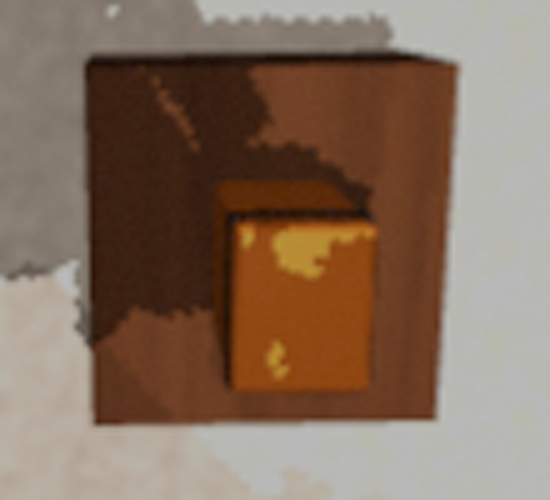

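View pics/w2.png

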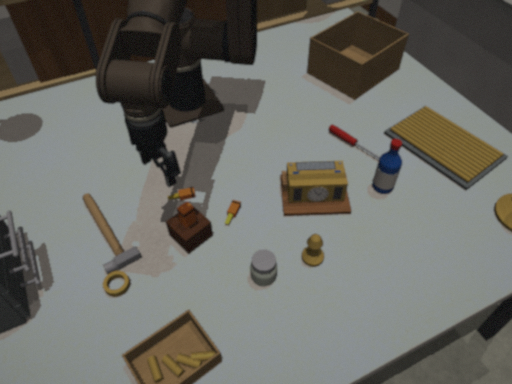

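View pics/w1.png

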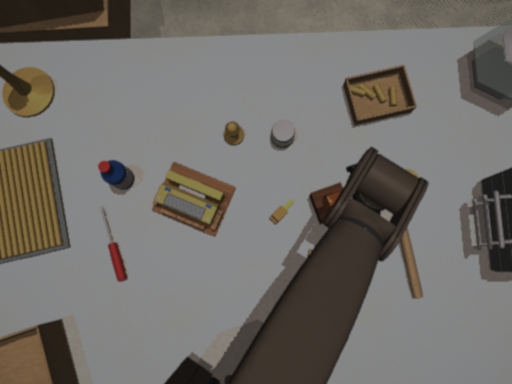

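```bash
python3 -c "
from plant import ctrl
print(ctrl.sign_off())"
```

```text
the job is handed in; nothing more can be done
None
```

The bezel is eased off at both ends, the wedge is back in its stand with the gripper open and clear, and I have handed the job in. No verdict was reported.

- **What I did:** I found the seam by feel on the lead-in slope. I then worked the right end to about 3 mm, the left to about 6.5 mm, and the right to match. The gap between the two ends stayed at roughly 3 mm or less, and the wrist force stayed at about 7 N or less.
- **Bezel:** From the wrist camera, my last estimate is about 6.7 mm open on the left and 6.4 to 6.8 mm on the right, give or take about 0.4 mm. I took this before returning the wedge and did not measure again afterwards.
- **Wedge:** It seated with about 6 N at the same height as when I picked it up. The picture after release shows it standing in the hole as it did at the start.
- **Bystanders:** They look unmoved in the last top and scene views. The arm hid part of the mallet and collar in the top view, but the scene view shows both in place.
- **Disagreements:**
  - Pose readings wandered by about 1 mm.
  - The depth they gave came out about 5 mm deeper than the opening implied. I relied on the camera for the opening instead.
  - On the left end, one camera view read 0.5 to 0.8 mm more than my depth-based estimate.

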